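# Stack mould discs under the preheating lamp

### The arm

A 6-joint arm with a two-finger parallel gripper is mounted at the origin on the work surface. World frame = base frame: x ahead of the robot, y to its left, z up, the work surface at z = 0. Lengths are in m, angles in rad, forces in N, time in s.
With the tool pointing down it reaches from about 0.275 to 0.725 m from the base axis. Payload 15.9 kg.
Tool frame: the origin (TCP) lies between the finger pads; the fingertips stand 25 mm ahead of it and the grasp point (between the pads) lies 6 mm ahead of it; z points along the fingers, y is the line along which they close (so a half turn about z gives the same grasp; the last joint's range is limited). The gripper opens to 85 mm and grips with 20 to 120 N. Pads are 22 mm wide; open, the fingers measure 114 mm over their backs; the gripper's body (76 mm by 85 mm) begins 54 mm behind the grasp point. The pads swing forward as they close: fully open they stand 13 mm farther back than shut.
Start: joints at [-1.174, 0.213, -0.034, 1.323, 0, 1.571], TCP at [0.193, -0.461, 0.256] pointing down, gripper open.
Joint ranges: [-2.98, 2.98], [-0.74, 1.72], [-1.14, 1.35], [-2.1, 2.04], [-1.57, 1.44], [-3.14, 3.14]. Speed limits (rad/s): [1.89, 1.89, 2.39, 2.57, 3.14, 3.14].

### API

Orientations are given as a rotation vector (axis times angle).
In Python, from cell import env gives the robot as it stands.
- The arm moves only by the tool drive_tool, never from a script. Its argument "steps" is a list that holds one entry, the list of rows, each a list of 7 numbers: the closure, from 0 (fully open) to 1 (shut), then the shift along the tool's x, y, z in units of 40 mm (1.0 is 40 mm), then the turn, a rotation vector about the tool's x, y, z in units of 6 degrees (1.0 is 6 degrees). In form: [[[claw, dx, dy, dz, rx, ry, rz], ...]]. A call has 1 to 5 rows; each row is the pose to reach, as a shift and turn from the pose commanded when the call began, along the tool's axes at that moment; what a row does not reach only later rows make up. A row lasts 1/12 s, in which the tool goes at most 41.7 mm and 7.16 degrees, less where a joint would pass 70% of its speed; a pose out of reach is approached as far as the arm can. A call with a gripper value outside its range is refused whole. The fingers move at their own pace and stop on an object; "grip_force" is the grip in N (left out, the last holds). Time passes only in rows, so rows that repeat a pose let the fingers close. It gives the time, the measured TCP pose, the force, the opening and the grip force at its end, in the units of the state.
- env.get_state(): the state, without advancing time (a new reading comes with each control period).
- env.camera(name): name is "side" or "top"; returns (picture, depth): 384x512x3 uint8, red, green, blue; 384x512 float32, m along the optical axis (not along the pixel's ray), 0 where there is no reading.
- env.calibration(name): a dict with "K" (3x3 intrinsics, pixels), "k1" (the pictures are not rectified: a ray, as slopes to the right and down, at radius r is drawn at 1 + k1 r^2 times it, then the intrinsics apply), "rvec" (rotation vector, rad) and "tvec" (3), from world to camera coordinates, as OpenCV has them. Camera axes: x right, y down, z forward; pixel columns grow to the right and rows downward; lengths in m; the calibration is good to about 2 mm. A picture is of the moment at which its call begins. calibration takes no time and is no camera call.
- env.finish_job(): hands the job in; it is judged then, once.
The state is a dict: "time_s": time; "q": joint angles; "qvel": joint speeds; "tau": joint torques, N m; "position": TCP position; "tool_rot": TCP orientation; "contact_force": force on the tool from outside, world axes, zero at the start; "wrist_torque": the same for the moment, N m; "width": finger opening in m; "finger_force": force on a finger pad.
Only numpy, scipy, OpenCV 4.12 (cv2) and the standard library are available. Lean on these libraries where they do the work, as an engineer would, in place of code of your own. Each camera call takes 0.05 s, during which the arm holds its last target. There are 200 camera calls.

### The job

Swing the red lamp aside by its black handle and put the used green mould block from the plate away in the steel tray. Then stack all the orange mould discs on the plate, flat and neatly centred on its ring mark, with the aluminium cover disc on top last, and swing the lamp back fully over the finished stack. Leave the jar, the grey rubber frame and the orange block mould alone.

Things in the scene. Friction and masses are not known exactly. Their poses are not given: they have to be found in the camera images.
- station: fixed preheating station, standing level: grey base 160 x 160 mm with an aluminium plate on it whose top is 30 mm above the table; origin at the centre of its underside on the table, x and y along its sides. A steel post (22 mm diameter, 170 mm tall, joined to the base by a low foot) stands at x = +130 mm, y = 0 in this frame; the lamp turns about the post's vertical axis.
- ring_mark (a point): centre of the black ring mark (68 mm outer diameter) on the plate's top face, 30 mm above the table, right above the station's origin; z up
- lamp_handle (a point): middle of the upright black handle (20 mm diameter, 45 mm tall, from 180 to 225 mm above the table) on top of the red lamp head (72 mm diameter, from 139 to 180 mm above the table). It lies 130 mm from the post's axis.
- lamp (a joint): angle of the lamp arm about the post, rad: 0 (its stop) = head right over the ring mark, arm along the station's -x; it grows as the head swings towards the station's +y, 1.57 = arm along +y; stop at 1.9. Light friction (about 1.2 N at the handle); it stays where it is left.
- spent_center (a point): centre of the used mould: green block between two aluminium plates, 64 (x) x 44 (y) x 30 (z) mm, about 0.14 kg; starts lying on the station's plate
- tray: fixed open steel tray, 160 (x) x 190 (y) mm, walls 3 mm thick and 35 mm high, floor 3 mm; origin at the centre of its underside
- disc1_center (a point): centre of orange mould disc 1: 56 mm diameter, 12 mm thick, z its axis, about 45 g; starts lying on the table. Two to four of these discs are present.
- disc2_center (a point): centre of orange mould disc 2: 56 mm diameter, 12 mm thick, z its axis, about 45 g; starts lying on the table. Two to four of these discs are present.
- disc3_center (a point): centre of orange mould disc 3: 56 mm diameter, 12 mm thick, z its axis, about 45 g; starts lying on the table. Two to four of these discs are present.
- disc4_center (a point): centre of orange mould disc 4: 56 mm diameter, 12 mm thick, z its axis, about 45 g; starts lying on the table. Two to four of these discs are present.
- cover_center (a point): centre of the aluminium cover disc: 60 mm diameter, 10 mm thick, z its axis, about 80 g; starts lying on the table
- jar: bystander: glass jar with blue cap, 56 mm diameter, 75 mm tall; origin at the centre of its underside
- frame: bystander: grey rubber ring frame, 84 mm outer diameter, 22 mm tall; origin at the centre of its underside
- offcut: bystander: orange rectangular block mould, 70 x 50 x 30 mm; origin at the centre of its underside
Not all that is in view belongs to the job. Of the things that look like the part that bears cover_center, the largest one is meant.

How it is judged:
By the outcome, as a careful person would: the job done as asked, in the order asked, and still so for the second after the job is handed in, with the robot touching nothing.
Of disc1, disc2, disc3, disc4 only 2 to 4 are there at a start; the rules pass over those that are not, and their reading is None.
At some moment in a run one of disc1, disc2, disc3, disc4, cover may be knocked a few centimetres aside while the robot is not near it.
It also fails if it takes over 210 s, if anything falls off the work surface, if the arm or the gripper's body presses on something with over 40 N, if the wrist force passes 120 N, or if a joint passes its speed limit or range.

## Working session

There is one attempt and no reset: what is moved stays moved. The work goes in short steps, Python scripts to look and compute and a tool call to move; the robot and the scene stay as the last step left them, time stands still between calls to the robot, and variables do not carry over. Pictures are saved under pics/ and viewed, at most 14 in all, crops included, and the job is handed in when it is done.

Besides the shell and the picture viewer there is one more tool, called after ">>>" by a JSON object that holds its "op" and its "data". drive_tool: Moves the arm, as the interface text tells. Its arguments: {"type":"object","properties":{"steps":{"type":"array"},"grip_force":{"type":"number"}},"required":["steps"]}

```bash
ls; mkdir -p pics
cat > h.py <<'E'
import numpy as np, cv2
from scipy.spatial.transform import Rotation as R
from cell import env
def snap(name,fn=None):
    im,d=env.camera(name)
    if fn: cv2.imwrite('pics/'+fn,im[:,:,::-1])
    return im,d
def cloud(name,d):
    c=env.calibration(name);K=np.array(c['K']);k1=c['k1']
    v,u=np.mgrid[0:d.shape[0],0:d.shape[1]]
    x=(u-K[0,2])/K[0,0];y=(v-K[1,2])/K[1,1]
    a,b=x.copy(),y.copy()
    for _ in range(8):
        s=1+k1*(a*a+b*b);a=x/s;b=y/s
    P=np.stack([a*d,b*d,d],-1)-np.array(c['tvec']).ravel()
    W=P@cv2.Rodrigues(np.array(c['rvec'],float))[0]
    W[d<=0]=np.nan
    return W
def st():
    s=env.get_state();return s
def delta(target,yaw=None):
    "shift in tool axes, 40mm units"
    s=env.get_state();r=R.from_rotvec(s['tool_rot'])
    return r.inv().apply(np.array(target)-s['position'])/0.04
E
python3 - <<'E'
from h import *
s=st();print(s)
print(R.from_rotvec(s['tool_rot']).as_matrix().round(3))
for n in('top','side'):
    im,d=snap(n,n+'0.png');W=cloud(n,d);np.save(n+'0.npy',W);np.save(n+'0im.npy',im)
    c=env.calibration(n);print(n,c,(-cv2.Rodrigues(np.array(c['rvec'],float))[0].T@np.array(c['tvec']).ravel()))
E
```

```text
pics
{'time_s': 0.0, 'q': array([-1.17397176e+00,  2.13331286e-01, -3.50552904e-02,  1.32350354e+00,
       -9.60176929e-06,  1.57081555e+00]), 'qvel': array([ 1.74443054e-04, -1.78399862e-03, -4.07104440e-04, -7.71265627e-04,
       -1.40439148e-06, -3.18129679e-03]), 'tau': array([ 4.07338623e-03, -6.86162710e+01,  4.87119842e+01,  1.74341805e-02,
        5.07709808e-05,  4.68311623e-05]), 'position': array([ 0.19312202, -0.46085829,  0.25583009]), 'tool_rot': array([-3.07891353e+00, -6.19008214e-01,  3.53344829e-04]), 'contact_force': array([ 0.49233037,  0.32610437, -0.05045824]), 'wrist_torque': array([ 0.00224874, -0.00899111, -0.0332006 ]), 'finger_force': 0.0, 'width': 0.08553698096932656}
[[ 0.922  0.386 -0.   ]
 [ 0.386 -0.922  0.001]
 [-0.    -0.001 -1.   ]]
top {'K': array([[407.94395745,   0.        , 258.24480769],
       [  0.        , 407.94395745, 188.17553495],
       [  0.        ,   0.        ,   1.        ]]), 'k1': -0.039148456442169244, 'rvec': array([ 2.19861377, -2.21482294,  0.09527468]), 'tvec': array([-0.03040184,  0.55881667,  1.16350612])} [4.91686078e-01 4.96101928e-04 1.19381380e+00]
side {'K': array([[416.17888865,   0.        , 256.88396281],
       [  0.        , 416.17888865, 191.17015578],
       [  0.        ,   0.        ,   1.        ]]), 'k1': -0.14388882898722155, 'rvec': array([ 2.37310955, -0.34581004,  0.13322636]), 'tvec': array([-0.53761348,  0.20192302,  1.0801647 ])} [ 0.34999848 -0.7155962   0.92842882]
```

View pics/top0.png

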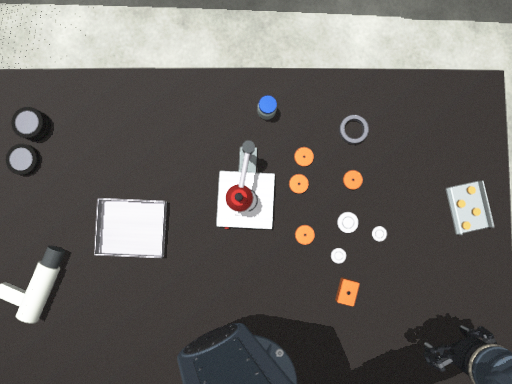

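View pics/side0.png

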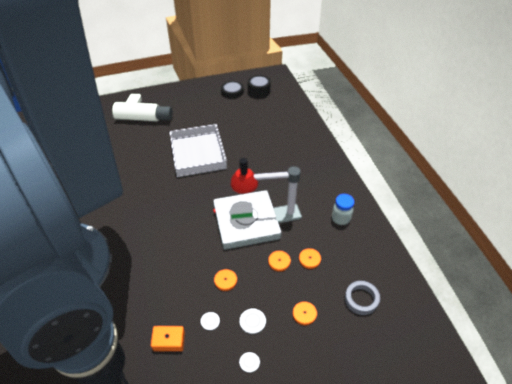

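The top view shows four orange discs at (304,157), (299,184), (353,180) and (305,235). The orange block at (348,292) is not one of them. The cover candidates are white discs at (348,222), (380,234) and (339,256), and (348,222) looks the largest. The lamp is at (240,198), the post at (248,147) and the tray at (130,228). I'll measure them all and check the cover choice in a crop.

```bash
cat >> h.py <<'E'
def ray(name,u,v,z):
    c=env.calibration(name);K=np.array(c['K']);k1=c['k1']
    x=(u-K[0,2])/K[0,0];y=(v-K[1,2])/K[1,1];a,b=x,y
    for _ in range(8):
        s=1+k1*(a*a+b*b);a=x/s;b=y/s
    Rm=cv2.Rodrigues(np.array(c['rvec'],float))[0];t=np.array(c['tvec']).ravel()
    o=-Rm.T@t;dr=Rm.T@np.array([a,b,1.])
    return o+dr*(z-o[2])/dr[2]
def blobs(name,im,W,kind,amin=40):
    h,s,v=[x.astype(int) for x in cv2.split(cv2.cvtColor(im,cv2.COLOR_RGB2HSV))]
    m={'orange':(h>5)&(h<22)&(s>150)&(v>120),'white':(s<40)&(v>170),'green':(h>40)&(h<90)&(s>90)&(v>40),'red':((h<5)|(h>175))&(s>140)&(v>60),'blue':(h>100)&(h<125)&(s>150)&(v>100)}[kind].astype(np.uint8)
    n,l,stt,c=cv2.connectedComponentsWithStats(m)
    out=[]
    for i in range(1,n):
        if stt[i,4]<amin: continue
        q=l==i;z=np.nanmedian(W[q][:,2]);p=W[q]
        u,v_=c[i]
        cn=max(cv2.findContours((q).astype(np.uint8),cv2.RETR_EXTERNAL,cv2.CHAIN_APPROX_NONE)[0],key=len)
        (a,b),wh,ang=cv2.minAreaRect(cn)
        out.append((kind,c[i].round(1),int(stt[i,4]),'z%.3f'%z,ray(name,u,v_,z).round(4)[:2],'med',np.nanmedian(p,0).round(4)[:2],'wh',np.round(wh,1),round(ang)))
    return out
E
python3 - <<'E'
from h import *
for n in('top','side'):
    W=np.load(n+'0.npy');im=np.load(n+'0im.npy')
    for k in('orange','white','green','red','blue'):
        for b in blobs(n,im,W,k): 
            print(n,*b)
im=np.load('top0im.npy')
cv2.imwrite('pics/crop1.png',cv2.resize(im[80:310,85:400,::-1],None,fx=2.5,fy=2.5,interpolation=cv2.INTER_CUBIC))
E
```

```text
top orange [305.1 156.1] 199 z0.011 [ 0.652  -0.1728] med [ 0.6526 -0.1751] wh [18. 19.] 90
top orange [352.4 179.5] 296 z0.011 [ 0.5827 -0.3113] med [ 0.583  -0.3107] wh [18.4 18.4] 45
top orange [300.3 183.8] 129 z0.011 [ 0.5708 -0.1576] med [ 0.5711 -0.162 ] wh [18.4 18.4] 45
top orange [305.5 234.7] 235 z0.012 [ 0.4229 -0.1705] med [ 0.422  -0.1719] wh [19.1 18.4] 45
top orange [347.1 291.9] 468 z0.029 [ 0.2601 -0.2852] med [ 0.2601 -0.2845] wh [19.2 24.7] 14
top white [246.6  40.8] 29570 z-0.750 [ 1.3254 -0.0061] med [1.3328 0.0307] wh [522.2 191.9] 3
top white [ 26.4 121.8] 374 z0.046 [0.7499 0.623 ] med [0.7496 0.6231] wh [21. 21.] 90
top white [354.1 128.3] 199 z0.021 [ 0.7324 -0.3172] med [ 0.733  -0.3181] wh [26. 26.] 90
top white [245.9 196.6] 2522 z0.029 [0.534  0.0013] med [5.354e-01 5.000e-04] wh [55.7 80.2] 3
top white [ 20.6 158.7] 375 z0.022 [0.6478 0.6496] med [0.6472 0.6498] wh [20.5 21.2] 45
top white [487.8 204.1] 68 z0.029 [ 0.5065 -0.7091] med [ 0.5054 -0.7087] wh [45.3  1.5] 77
top white [466.8 207.1] 1233 z0.004 [ 0.4984 -0.6584] med [ 0.4986 -0.6583] wh [47.
[... 2135 characters left out ...]
4 [ 0.7348 -0.3181] med [ 0.7352 -0.318 ] wh [32.5 28.3] 45
side white [252.3 320.4] 521 z0.012 [ 0.4618 -0.2955] med [ 0.4617 -0.2951] wh [24. 26.] 90
side white [209.7 320.6] 276 z0.009 [ 0.3651 -0.2665] med [ 0.3652 -0.2669] wh [17. 19.] 90
side white [249.1 361.6] 326 z0.009 [ 0.4274 -0.3885] med [ 0.4278 -0.3887] wh [19.8 19.1] 45
side green [241.9 215.2] 71 z0.046 [ 0.5163 -0.0051] med [ 0.5154 -0.0056] wh [ 3.5 19.3] 84
side red [243.4 181.4] 492 z0.167 [0.5264 0.0038] med [0.5245 0.0011] wh [24. 26.] 90
side blue [ 16.3 104.8] 41 z-0.092 [-0.2671  1.0085] med [-0.263   0.9999] wh [13.   3.5] 72
side blue [344.4 201.4] 248 z0.076 [ 0.793  -0.0631] med [ 0.7943 -0.063 ] wh [15. 18.] 90
```

View pics/crop1.png

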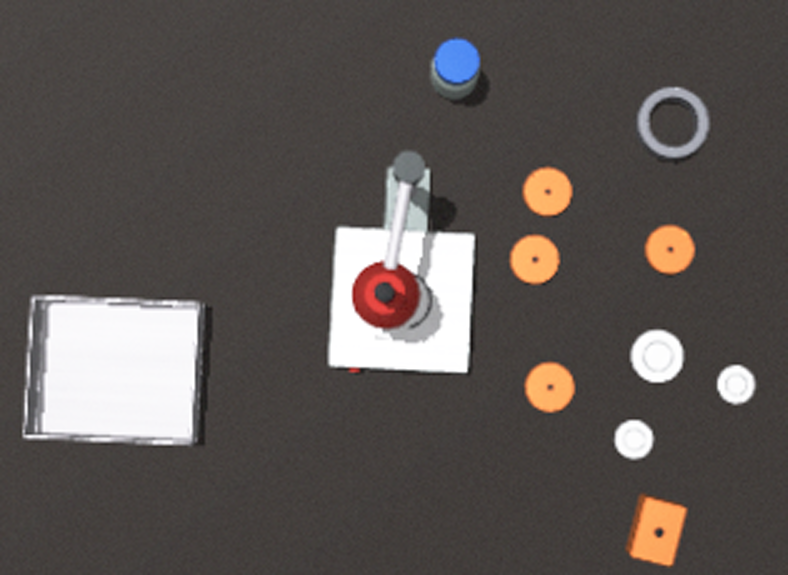

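The crop shows the large white disc at top-view (348,222), about 20 px or 60 mm across. The other two are about 14 px or 41 mm, so the large one is the cover. Next I'll refine the station, the handle and the post.

```bash
cat >> h.py <<'E'
def discs(ims):
    "ims: {name:(im,W)}; fits to the top faces of orange discs and the white discs"
    for n,(im,W) in ims.items():
        hsv=cv2.cvtColor(im,cv2.COLOR_RGB2HSV).astype(int)
        X,Y,Z=np.moveaxis(W,-1,0)
        for k,m in(('o',(hsv[...,0]<25)&(hsv[...,1]>110)&(hsv[...,2]>90)),('w',(hsv[...,1]<60)&(hsv[...,2]>140))):
            m=m&(X>.2)&(X<.75)&(Y<.1)&(Y>-.55)&(Z>.002 if k=='w' else Z>0.006)&(Z<.12)
            c,l,s,_=cv2.connectedComponentsWithStats(m.astype(np.uint8))
            for i in range(1,c):
                if not 100<s[i,4]<700: continue
                q=l==i;zt=np.nanpercentile(Z[q],60)
                p=W[q&(abs(Z-zt)<.004)][:,:2].astype(np.float32)
                if len(p)<60: continue
                cn=max(cv2.findContours(q.astype(np.uint8),0,cv2.CHAIN_APPROX_NONE)[0],key=len)
                (eu,ev),ax,an=cv2.fitEllipse(cn)
                print(n,k,np.array([eu,ev]).round(1),'ell',np.round(ax,1),'z%.3f'%zt,'ell@z',ray(n,eu,ev,zt)[:2].round(4),'mean',p.mean(0).round(4),'circ',*[np.round(t,4) for t in cv2.minEnclosingCircle(p)])
E
python3 - <<'E'
from h import *
D={n:(np.load(n+'0im.npy'),np.load(n+'0.npy')) for n in('top','side')}
discs(D)
for n,(im,W) in D.items():
    X,Y,Z=np.moveaxis(W,-1,0)
    def reg(nm,m,rect=False):
        p=W[m]; 
        if len(p)<4: print(n,nm,len(p));return
        print(n,nm,len(p),'mean',p.mean(0).round(4),'mm',p.min(0).round(3),p.max(0).round(3),cv2.minAreaRect(p[:,:2].astype(np.float32)) if rect else cv2.minEnclosingCircle(p[:,:2].astype(np.float32)))
    near=(X>.42)&(X<.75)&(abs(Y)<.12)
    reg('plate',near&(abs(Z-.03)<.004)&(X<.63),True)
    reg('posttop',near&(X>.63)&(Z>.162)&(Z<.182))
    reg('handle',near&(Z>.215))
    reg('head',near&(Z>.165)&(Z<.19)&(X<.58))
    reg('spent',near&(Z>.05)&(Z<.07)&(X<.6),True)
    reg('tray',(X>.3)&(X<.6)&(Y>.2)&(Y<.47)&(Z>.025)&(Z<.05),True)
E
```

```text
top o [303.9 156.7] ell [18.  18.3] z0.012 ell@z [ 0.6502 -0.1691] mean [ 0.6502 -0.1697] circ [ 0.6507 -0.1694] 0.0278
top o [352.4 179.8] ell [17.2 18.2] z0.012 ell@z [ 0.5817 -0.3112] mean [ 0.5819 -0.3115] circ [ 0.5822 -0.3128] 0.0278
top o [298.7 183.7] ell [18.  18.4] z0.012 ell@z [ 0.5711 -0.1526] mean [ 0.5714 -0.1524] circ [ 0.5714 -0.1527] 0.0278
top o [304.8 234.8] ell [18.4 18.5] z0.012 ell@z [ 0.4226 -0.1682] mean [ 0.4223 -0.1684] circ [ 0.4224 -0.1682] 0.0281
top o [346.7 291.6] ell [21.3 29. ] z0.029 ell@z [ 0.261  -0.2838] mean [ 0.2596 -0.286 ] circ [ 0.2588 -0.2856] 0.0407
top w [353.8 129. ] ell [23.8 25.1] z0.022 ell@z [ 0.7302 -0.316 ] mean [ 0.7166 -0.3176] circ [ 0.731  -0.3168] 0.0405
top w [347.3 222.4] ell [19.4 19.5] z0.010 ell@z [ 0.4573 -0.294 ] mean [ 0.4573 -0.2943] circ [ 0.4573 -0.2951] 0.0294
top w [378.8 233.5] ell [13.  14.1] z0.007 ell@z [ 0.4237 -0.3874] mean [ 0.4239 -0.3874] circ [ 0.4236 -0.3886] 0.023
top w [338.3 255.3] ell [12.8 14. ] z0.007 ell@z [ 0.3619 -0.2663] mean [ 0.3617 -0.2661] circ [ 0.3615 -0.2669] 0.0216
side o [309.4 257.9] 
[... 2354 characters left out ...]
602)
side handle 59 mean [0.529  0.0156 0.2241] mm [0.52  0.008 0.216] [0.539 0.027 0.229] ((0.5296373963356018, 0.017503486946225166), 0.010282355360686779)
side head 316 mean [0.532  0.0075 0.1753] mm [ 0.501 -0.012  0.165] [0.579 0.039 0.19 ] ((0.5401948094367981, 0.014185932464897633), 0.04014482721686363)
side spent 325 mean [0.5172 0.0112 0.0607] mm [ 0.484 -0.013  0.05 ] [0.552 0.04  0.066] ((0.5172897577285767, 0.012854700908064842), (0.046799007803201675, 0.06360355764627457), 80.08506774902344)
side tray 407 mean [0.4538 0.3266 0.0329] mm [0.369 0.229 0.025] [0.538 0.432 0.041] ((0.45352113246917725, 0.3306567370891571), (0.19956091046333313, 0.16145582497119904), 87.3395767211914)
```

>>> {"op": "drive_tool", "data": {"steps": [[[0,4.1,-2.6,-0.2,0,0,0],[0,4.1,-2.6,-0.2,0,0,0],[0,4.1,-2.6,-0.2,0,0,0],[0,4.1,-2.6,-0.2,0,0,0],[0,4.1,-2.6,-0.2,0,0,0]]]}}

```text
time_s: 0.52
position: [0.3053, -0.2992, 0.2643]
tool_rot: [-3.079, -0.62, -0.0]
contact_force: [0.6, -0.1, -1.1]
width: 0.0856
finger_force: 0.0
```

>>> {"op": "drive_tool", "data": {"steps": [[[0,4.1,-2.6,-0.2,0,0,0],[0,4.1,-2.6,-0.2,0,0,0],[0,4.1,-2.6,-0.2,0,0,0],[0,4.1,-2.6,-0.2,0,0,0],[0,4.1,-2.6,-0.2,0,0,0]]]}}

```text
time_s: 0.93
position: [0.4166, -0.1396, 0.2723]
tool_rot: [-3.079, -0.621, -0.0]
contact_force: [0.3, -1.0, 0.7]
width: 0.0852
finger_force: 0.0
```

>>> {"op": "drive_tool", "data": {"steps": [[[0,0,0,0,0,0,2.8],[0,0,0,0,0,0,2.8],[0,0,0,0,0,0,2.8]]]}}

```text
time_s: 1.18
position: [0.4155, -0.1418, 0.272]
tool_rot: [-3.138, -0.153, 0.001]
contact_force: [-0.8, 0.2, -0.1]
width: 0.0854
finger_force: 0.0
```

```bash
cat >> h.py <<'E'
def go(x,y,z,yaw):
    "print what is left to go, in tool axes/units; yaw = world heading (deg) of tool x (mod 180 is free)"
    s=env.get_state();r=R.from_rotvec(s['tool_rot']);m=r.as_matrix()
    cur=np.degrees(np.arctan2(m[1,0],m[0,0]))
    tgt=np.array([[np.cos(np.radians(yaw)),np.sin(np.radians(yaw)),0],[np.sin(np.radians(yaw)),-np.cos(np.radians(yaw)),0],[0,0,-1]]).T
    tgt=np.column_stack([tgt[:,0] if 0 else [np.cos(np.radians(yaw)),np.sin(np.radians(yaw)),0],[np.sin(np.radians(yaw)),-np.cos(np.radians(yaw)),0],[0,0,-1]])
    rv=np.degrees((r.inv()*R.from_matrix(tgt)).as_rotvec())/6
    print('t%.2f'%s['time_s'],'pos',s['position'].round(4),'yaw%.1f'%cur,'q',s['q'].round(2),'w%.4f'%s['width'],'F',s['contact_force'].round(1),'ff%.1f'%s['finger_force'])
    print('  left: shift',delta([x,y,z]).round(3),'turn',rv.round(3))
E
python3 -c "
from h import *
go(.528,.018,.28,-10.6)"
```

```text
t1.18 pos [ 0.4155 -0.1418  0.272 ] yaw5.6 q [-0.33  0.09 -0.15  1.34 -0.    2.72] w0.0854 F [-0.8  0.2 -0.1] ff0.0
  left: shift [ 3.189 -3.702 -0.202] turn [-2.000e-03  7.000e-03  2.699e+00]
```

>>> {"op": "drive_tool", "data": {"steps": [[[0,3.2,-3.7,-0.2,0,0,-1.1],[0,3.2,-3.7,-0.2,0,0,-2.2],[0,3.2,-3.7,-0.2,0,0,-3.3],[0,3.2,-3.7,-0.2,0,0,-4.4],[0,3.2,-3.7,-0.2,0,0,-5.5]]]}}

```text
time_s: 1.6
position: [0.5285, 0.0207, 0.2799]
tool_rot: [-2.958, -1.057, 0.0]
contact_force: [0.6, -0.5, -0.5]
width: 0.0855
finger_force: 0.0
```

>>> {"op": "drive_tool", "data": {"steps": [[[0,0,0,0,0,0,-5.5],[0,0,0,0,0,0,-5.5],[0,0,0,0,0,0,-5.5],[0,0,0,0,0,0,-5.5],[0,0,0,0,0,0,-5.5]]]}}

```text
time_s: 2.02
position: [0.5272, 0.018, 0.2799]
tool_rot: [-2.536, -1.854, 0.001]
contact_force: [-0.2, 0.4, -0.4]
width: 0.0854
finger_force: 0.0
```

>>> {"op": "drive_tool", "data": {"steps": [[[0,0,0,0,0,0,-5.5],[0,0,0,0,0,0,-5.5],[0,0,0,0,0,0,-5.5],[0,0,0,0,0,0,-5.5],[0,0,0,0,0,0,-5.5]]]}}

```text
time_s: 2.43
position: [0.5272, 0.0179, 0.28]
tool_rot: [-1.905, -2.498, 0.001]
contact_force: [-0.2, 0.2, 0.0]
width: 0.0856
finger_force: 0.0
```

>>> {"op": "drive_tool", "data": {"steps": [[[0,0,0,0,0,0,-5.5],[0,0,0,0,0,0,-5.5],[0,0,0,0,0,0,-5.5],[0,0,0,0,0,0,-5.5],[0,0,0,0,0,0,-5.5]]]}}

```text
time_s: 2.85
position: [0.5272, 0.0179, 0.28]
tool_rot: [-1.117, -2.936, 0.0]
contact_force: [-0.6, 0.2, 0.4]
width: 0.0853
finger_force: 0.0
```

>>> {"op": "drive_tool", "data": {"steps": [[[0,0,0,0,0,0,-5.3],[0,0,0,0,0,0,-5.3],[0,0,0,0,0,0,-5.3],[0,0,0,0,0,0,-5.3],[0,0,0,0,0,0,-5.3]]]}}

```text
time_s: 3.27
position: [0.5272, 0.0179, 0.28]
tool_rot: [-0.269, -3.129, 0.0]
contact_force: [-0.3, -0.6, -0.4]
width: 0.0853
finger_force: 0.0
```

```bash
python3 -c "
from h import *
go(.528,.018,.211,169.4)"
```

```text
t3.27 pos [0.5272 0.0179 0.28  ] yaw170.2 q [0.03 0.27 0.1  1.4  0.   0.21] w0.0853 F [-0.3 -0.6 -0.4] ff0.0
  left: shift [-0.021  0.006  1.724] turn [-0.001 -0.007  0.127]
```

>>> {"op": "drive_tool", "data": {"steps": [[[0,0,0,1.6,0,0,0.1],[0,0,0,1.6,0,0,0.1],[0,0,0,1.6,0,0,0.1],[0.5,0,0,1.6,0,0,0.1],[0.9,0,0,1.6,0,0,0.1]]], "grip_force": 25}}

```text
time_s: 3.68
position: [0.5278, 0.0179, 0.2177]
tool_rot: [0.297, 3.126, 0.0]
contact_force: [-0.2, -0.0, 0.3]
width: 0.0638
finger_force: 0.0
```

>>> {"op": "drive_tool", "data": {"steps": [[[1,0,0,0,0,0,0],[1,0,0,0,0,0,0],[1,0,0,0,0,0,0],[1,0,0,0,0,0,0],[1,0,0,0,0,0,0]]]}}

```text
time_s: 4.1
position: [0.5278, 0.0179, 0.2172]
tool_rot: [0.297, 3.126, 0.0]
contact_force: [-1.4, 0.6, 7.3]
width: 0.0191
finger_force: 25.5
```

>>> {"op": "drive_tool", "data": {"steps": [[[1,-0.018,0.34,0,0,0,1],[1,-0.071,0.676,0,0,0,2],[1,-0.159,1.004,0,0,0,3],[1,-0.281,1.322,0,0,0,4],[1,-0.435,1.625,0,0,0,5]]]}}

```text
time_s: 4.52
position: [0.5565, 0.0796, 0.2172]
tool_rot: [-1.103, -2.941, -0.002]
contact_force: [-3.0, 1.6, 8.4]
width: 0.0196
finger_force: 25.6
```

```bash
python3 -c "
from h import *
go(.53,.1,.211,140)"
```

```text
t4.52 pos [0.5565 0.0796 0.2172] yaw138.9 q [0.14 0.35 0.05 1.27 0.   0.86] w0.0196 F [-3.   1.6  8.4] ff25.6
  left: shift [ 0.835 -0.053  0.155] turn [ 0.008 -0.006 -0.188]
```

>>> {"op": "drive_tool", "data": {"steps": [[[1,-0.018,0.34,0,0,0,1],[1,-0.071,0.676,0,0,0,2],[1,-0.159,1.004,0,0,0,3],[1,-0.281,1.322,0,0,0,4],[1,-0.435,1.625,0,0,0,5]]]}}

```text
time_s: 4.93
position: [0.6124, 0.1187, 0.2172]
tool_rot: [-1.824, -2.555, -0.005]
contact_force: [-5.2, 12.2, 8.5]
width: 0.0191
finger_force: 25.5
```

>>> {"op": "drive_tool", "data": {"steps": [[[1,-0.018,0.34,0,0,0,1],[1,-0.071,0.676,0,0,0,2],[1,-0.159,1.004,0,0,0,3],[1,-0.281,1.322,0,0,0,4],[1,-0.435,1.625,0,0,0,5]]]}}

```text
time_s: 5.35
position: [0.6804, 0.1246, 0.2173]
tool_rot: [-2.422, -1.996, -0.008]
contact_force: [1.8, 20.9, 5.1]
width: 0.0192
finger_force: 25.2
```

>>> {"op": "drive_tool", "data": {"steps": [[[0.3,0,0,0,0,0,0],[0,0,0,0,0,0,0],[0,0,0,0,0,0,0],[0,0,0,-1.5,0,0,0],[0,0,0,-1.5,0,0,0]]]}}

```text
time_s: 5.77
position: [0.6778, 0.1206, 0.2782]
tool_rot: [-2.42, -2.002, 0.003]
contact_force: [0.5, 0.1, 2.1]
width: 0.0782
finger_force: 0.0
```

>>> {"op": "drive_tool", "data": {"steps": [[[0,0,0,-0.5,0,0,-1],[0,0,0,-0.5,0,0,-2],[0,0,0,-0.5,0,0,-3],[0,0,0,-0.5,0,0,-4],[0,0,0,-0.5,0,0,-5]]]}}

```text
time_s: 6.18
position: [0.6791, 0.1209, 0.2968]
tool_rot: [1.813, 2.565, 0.0]
contact_force: [-0.3, 0.8, -0.4]
width: 0.0853
finger_force: 0.0
```

Run:
```python
from h import *
ims={}
for n in('top','side'):
    im,d=snap(n,n+'1.png');W=cloud(n,d);ims[n]=(im,W)
    X,Y,Z=np.moveaxis(W,-1,0)
    m=(X>.44)&(X<.61)&(abs(Y)<.09)&(Z>.05)&(Z<.075)
    p=W[m];print(n,len(p),p.mean(0).round(4),cv2.minAreaRect(p[:,:2].astype(np.float32)))
    m=(X>.44)&(X<.61)&(abs(Y)<.09)&(abs(Z-.03)<.005)
    p=W[m];print(n,'plate',cv2.minAreaRect(p[:,:2].astype(np.float32)))
discs(ims)
a=ims['top'][0][130:260,190:320,::-1];b=ims['side'][0][160:290,190:320,::-1]
cv2.imwrite('pics/c2.png',cv2.resize(np.hstack([a,b]),None,fx=3,fy=3,interpolation=cv2.INTER_CUBIC))
go(.52,.012,.2,180)
```

```text
top 320 [0.5164 0.011  0.0595] ((0.5143465995788574, 0.013575905933976173), (0.04391857236623764, 0.06365016102790833), 80.59890747070312)
top plate ((0.5240417718887329, -0.007682345807552338), (0.13865602016448975, 0.15982462465763092), 87.11857604980469)
side 329 [0.5173 0.011  0.0605] ((0.5174989104270935, 0.01363321952521801), (0.04722663760185242, 0.06397242844104767), 80.86065673828125)
side plate ((0.5278129577636719, 0.0020684227347373962), (0.16347360610961914, 0.16011358797550201), 86.25225830078125)
top o [303.9 156.6] ell [17.7 18.4] z0.012 ell@z [ 0.6505 -0.1691] mean [ 0.6508 -0.1691] circ [ 0.6506 -0.1695] 0.0282
top o [352.4 179.7] ell [17.3 18.1] z0.012 ell@z [ 0.5818 -0.311 ] mean [ 0.5817 -0.3111] circ [ 0.5822 -0.3126] 0.0279
top o [298.7 183.8] ell [18.2 18.3] z0.012 ell@z [ 0.5709 -0.1526] mean [ 0.5714 -0.1528] circ [ 0.5714 -0.1526] 0.0277
top o [304.8 234.8] ell [18.3 18.6] z0.012 ell@z [ 0.4227 -0.1684] mean [ 0.4227 -0.1683] circ [ 0.4226 -0.1681] 0.0279
top o [346.7 291.6] ell [21.2 29. ] z0.030 ell@z [ 0.2611 -0.284 ] mean [ 0.2594 -0.286 ] circ [ 0.2592
[... 958 characters left out ...]
.5867 -0.312 ] 0.0283
side w [361.1 296. ] ell [25.  30.9] z0.024 ell@z [ 0.7314 -0.3183] mean [ 0.7185 -0.3183] circ [ 0.7345 -0.3169] 0.0427
side w [252.3 320.6] ell [24.4 25. ] z0.012 ell@z [ 0.4617 -0.2964] mean [ 0.4617 -0.2957] circ [ 0.4621 -0.2954] 0.0306
side w [209.6 320.8] ell [16.6 18.5] z0.009 ell@z [ 0.3647 -0.2671] mean [ 0.3648 -0.2671] circ [ 0.3644 -0.2666] 0.0222
side w [249.1 361.9] ell [18.9 19.4] z0.009 ell@z [ 0.4272 -0.3893] mean [ 0.4268 -0.3893] circ [ 0.4267 -0.3888] 0.0218
t6.28 pos [0.6791 0.1209 0.2967] yaw109.3 q [ 0.18  0.68  0.78  1.67 -0.    1.41] w0.0852 F [ 0.2  0.9 -0.2] ff0.0
  left: shift [-1.253 -4.655  2.417] turn [-0.0000e+00  2.0000e-03 -1.1782e+01]
```

View pics/c2.png

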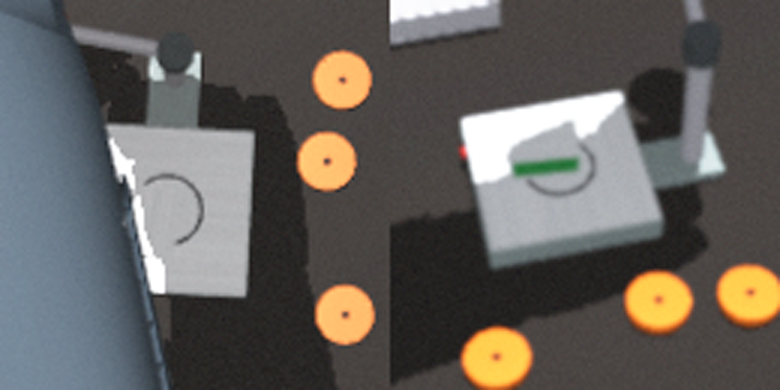

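The crop shows the lamp clear of the plate and the ring near top-view pixel (246,200). The green block lies at about (0.516, 0.0125), turned roughly -9°. I'll grip it across its 44 mm side.

>>> {"op": "drive_tool", "data": {"steps": [[[0,-1.23,-4.67,0,0,0,-1.1],[0,-1.23,-4.67,0,0,0,-2.2],[0,-1.23,-4.67,0,0,0,-3.3],[0,-1.23,-4.67,0,0,0,-4.4],[0,-1.23,-4.67,0,0,0,-5.5]]]}}

```text
time_s: 6.7
position: [0.5224, 0.0163, 0.2961]
tool_rot: [1.046, 2.962, -0.0]
contact_force: [0.4, -1.4, 1.3]
width: 0.0854
finger_force: 0.0
```

>>> {"op": "drive_tool", "data": {"steps": [[[0,0,0,3,0,0,-1.1],[0,0,0,3,0,0,-2.2],[0,0,0,3,0,0,-3.3],[0,0,0,3,0,0,-4.4],[0,0,0,3,0,0,-4.7]]]}}

```text
time_s: 7.12
position: [0.5226, 0.0168, 0.1744]
tool_rot: [-0.291, -3.124, 0.001]
contact_force: [0.5, -0.5, 1.0]
width: 0.0854
finger_force: 0.0
```

```bash
python3 -c "
from h import *
go(.5165,.0125,.058,170.7)"
```

```text
t7.12 pos [0.5226 0.0168 0.1744] yaw169.3 q [ 0.03  0.29 -0.14  1.14 -0.    0.22] w0.0854 F [ 0.5 -0.5  1. ] ff0.0
  left: shift [ 0.119 -0.132  2.909] turn [-0.009 -0.037 -0.227]
```

>>> {"op": "drive_tool", "data": {"steps": [[[0,0.12,-0.13,1.5,0,0,-0.23],[0,0.12,-0.13,2.5,0,0,-0.23],[0,0.12,-0.13,2.9,0,0,-0.23],[0,0.12,-0.13,2.9,0,0,-0.23],[0.5,0.12,-0.13,2.9,0,0,-0.23]]], "grip_force": 40}}

```text
time_s: 7.53
position: [0.5178, 0.0128, 0.0602]
tool_rot: [-0.263, -3.128, 0.001]
contact_force: [1.0, 0.7, 1.3]
width: 0.0753
finger_force: 0.0
```

>>> {"op": "drive_tool", "data": {"steps": [[[1,0,0,0,0,0,0],[1,0,0,0,0,0,0],[1,0,0,0,0,0,0],[1,0,0,0,0,0,0],[1,0,0,0,0,0,0]]]}}

```text
time_s: 7.95
position: [0.5205, 0.0129, 0.0627]
tool_rot: [0.26, 3.127, 0.0]
contact_force: [-1.9, 0.4, 14.0]
width: 0.0429
finger_force: 38.7
```

```bash
python3 -c "
from h import *
go(.45,.331,.15,170.7)"
```

```text
t7.95 pos [0.5205 0.0129 0.0627] yaw170.5 q [ 0.02  0.37 -0.33  0.86 -0.    0.19] w0.0429 F [-1.9  0.4 14. ] ff38.7
  left: shift [ 3.043  7.555 -2.188] turn [ 0.006  0.036 -0.033]
```

>>> {"op": "drive_tool", "data": {"steps": [[[1,0,0,-1,0,0,0],[1,0,0,-2.2,0,0,0],[1,0.6,1.5,-2.2,0,0,0],[1,1,2.5,-2.2,0,0,0],[1,1.4,3.5,-2.2,0,0,0]]]}}

```text
time_s: 8.37
position: [0.493, 0.136, 0.1506]
tool_rot: [0.263, 3.127, 0.002]
contact_force: [1.6, 0.2, -1.4]
width: 0.0425
finger_force: 41.4
```

>>> {"op": "drive_tool", "data": {"steps": [[[1,1.65,4.05,0,0,0,0],[1,1.65,4.05,0,0,0,0],[1,1.65,4.05,0,0,0,0],[1,1.65,4.05,0,0,0,0],[1,1.65,4.05,0,0,0,0]]]}}

```text
time_s: 8.78
position: [0.4527, 0.3108, 0.1495]
tool_rot: [0.254, 3.13, 0.005]
contact_force: [-0.2, 0.2, -0.7]
width: 0.0427
finger_force: 41.4
```

```bash
python3 -c "
from h import *
go(.45,.331,.034,170.7)"
```

```text
t8.78 pos [0.4527 0.3108 0.1495] yaw170.7 q [ 0.6   0.35 -0.12  1.1   0.    0.76] w0.0427 F [-0.2  0.2 -0.7] ff41.4
  left: shift [0.152 0.478 2.889] turn [0.029 0.011 0.006]
```

>>> {"op": "drive_tool", "data": {"steps": [[[1,0.15,0.48,1,0,0,0],[1,0.15,0.48,2,0,0,0],[1,0.15,0.48,2.5,0,0,0],[1,0.15,0.48,2.75,0,0,0],[1,0.15,0.48,2.78,0,0,0]]]}}

```text
time_s: 9.2
position: [0.4508, 0.3251, 0.0364]
tool_rot: [-0.259, -3.13, 0.001]
contact_force: [-0.7, 0.4, -1.1]
width: 0.0426
finger_force: 42.0
```

>>> {"op": "drive_tool", "data": {"steps": [[[1,0,0,0,0,0,0],[0.4,0,0,0,0,0,0],[0.3,0,0,0,0,0,0],[0.1,0,0,0,0,0,0],[0,0,0,0,0,0,0]]]}}

```text
time_s: 9.62
position: [0.4517, 0.3256, 0.0378]
tool_rot: [0.259, 3.13, 0.002]
contact_force: [-0.0, 0.7, 0.7]
width: 0.0816
finger_force: 0.0
```

>>> {"op": "drive_tool", "data": {"steps": [[[0,0,0,0,0,0,0],[0,0,0,-1,0,0,0],[0,0,0,-2,0,0,0],[0,0,0,-3,0,0,0],[0,0,0,-4,0,0,0]]]}}

```text
time_s: 10.03
position: [0.4507, 0.325, 0.199]
tool_rot: [0.259, 3.131, -0.0]
contact_force: [0.5, 0.9, -0.2]
width: 0.0854
finger_force: 0.0
```

```bash
cat >> h.py <<'E'
def ring():
    "ring-mark centre from dark pixels on the plate, top and side"
    for n in('top','side'):
        im,d=snap(n);W=cloud(n,d);g=cv2.cvtColor(im,cv2.COLOR_RGB2GRAY).astype(int)
        X,Y,Z=np.moveaxis(W,-1,0);loc=cv2.medianBlur(g.astype(np.uint8),15).astype(int)
        m=(np.hypot(X-.526,Y-.002)<.045)&(abs(Z-.03)<.006)&(g<loc-25)
        p=W[m][:,:2]
        A=np.c_[2*p,np.ones(len(p))]
        for _ in range(4):
            s=np.linalg.lstsq(A,(p**2).sum(1),rcond=None)[0];r=np.sqrt(s[2]+s[0]**2+s[1]**2)
            k=abs(np.hypot(*(p-s[:2]).T)-r)<.004;p=p[k];A=A[k]
        print(n,'ring',len(p),s[:2].round(4),'r%.4f'%r)
        im0=(X>.44)&(X<.61)&(abs(Y)<.09)&(abs(Z-.03)<.005);q=W[im0]
        print('   plate',cv2.minAreaRect(q[:,:2].astype(np.float32)))
        np.save(n+'_im.npy',im);np.save(n+'_W.npy',W)
def load(): return {n:(np.load(n+'_im.npy'),np.load(n+'_W.npy')) for n in('top','side')}
E
python3 - <<'E'
from h import *
ring();L=load();discs(L)
cv2.imwrite('pics/s3.png',np.hstack([L['top'][0][60:310,50:420],L['side'][0][60:310,130:400]])[:,:,::-1])
go(.571,-.153,.15,180)
E
```

```text
top ring 70 [0.5256 0.0028] r0.0325
   plate ((0.5244954824447632, 0.002343222498893738), (0.15907983481884003, 0.15898723900318146), 86.57110595703125)
side ring 0 [0. 0.] r0.0000
   plate ((0.5276293754577637, 0.0013227015733718872), (0.16217906773090363, 0.15970680117607117), 86.49290466308594)
top o [303.9 156.7] ell [18.  18.2] z0.012 ell@z [ 0.6501 -0.1689] mean [ 0.6505 -0.1686] circ [ 0.6507 -0.169 ] 0.0278
top o [352.4 179.7] ell [17.4 18.2] z0.012 ell@z [ 0.5819 -0.3112] mean [ 0.5816 -0.3115] circ [ 0.582  -0.3116] 0.0277
top o [298.7 183.7] ell [18.2 18.3] z0.012 ell@z [ 0.571  -0.1526] mean [ 0.5714 -0.153 ] circ [ 0.5715 -0.1523] 0.028
top o [304.8 234.8] ell [18.3 18.5] z0.012 ell@z [ 0.4226 -0.1684] mean [ 0.4226 -0.1682] circ [ 0.4227 -0.1684] 0.0281
top o [346.7 291.7] ell [21.1 29. ] z0.030 ell@z [ 0.2609 -0.2839] mean [ 0.2596 -0.2861] circ [ 0.2585 -0.2857] 0.0409
top w [353.8 129. ] ell [23.7 25.1] z0.022 ell@z [ 0.7301 -0.3161] mean [ 0.7172 -0.316 ] circ [ 0.7316 -0.3169] 0.0404
top w [347.3 222.3] ell [19.4 19.6] z0.010 ell@z [ 0.4575 -0.294 ] mean [ 0.4575 -
[... 721 characters left out ...]
 -0.312] circ [ 0.5869 -0.3124] 0.0288
side w [361.5 295.8] ell [25.6 30.9] z0.024 ell@z [ 0.7325 -0.3183] mean [ 0.7185 -0.3185] circ [ 0.7345 -0.3179] 0.0422
side w [252.1 320.6] ell [24.4 24.8] z0.012 ell@z [ 0.4612 -0.2962] mean [ 0.4619 -0.2958] circ [ 0.4613 -0.2953] 0.0308
side w [209.5 320.7] ell [17.  18.5] z0.009 ell@z [ 0.3646 -0.2669] mean [ 0.3647 -0.2672] circ [ 0.3635 -0.2662] 0.0229
side w [249.1 361.7] ell [18.9 19.8] z0.009 ell@z [ 0.4272 -0.3889] mean [ 0.4272 -0.389 ] circ [ 0.4285 -0.3883] 0.0223
t10.13 pos [0.4533 0.3269 0.2035] yaw170.5 q [0.62 0.34 0.   1.22 0.   0.79] w0.0855 F [ 0.5  0.8 -0.7] ff0.0
  left: shift [ -4.868 -11.358   1.293] turn [ 0.059  0.068 -1.578]
```

View pics/s3.png

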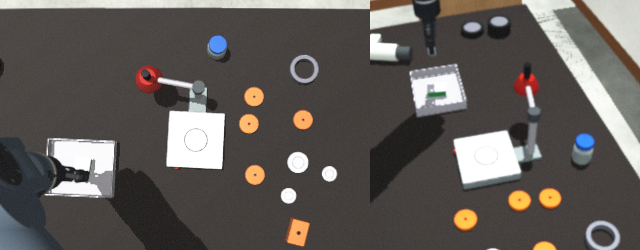

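The green block is in the tray (s3 composite, right side, about (437,95)), the lamp is aside and the ring is clear at (196,140). Now I'll go to the first disc.

>>> {"op": "drive_tool", "data": {"steps": [[[0,-1.6,-4,0,0,0,-1],[0,-1.6,-4,0,0,0,-1.5],[0,-1.6,-4,0,0,0,-1.5],[0,-1.6,-4,0,0,0,-1.5],[0,-1.6,-4,0,0,0,-1.5]]]}}

```text
time_s: 10.55
position: [0.4886, 0.1519, 0.1969]
tool_rot: [0.019, 3.141, -0.002]
contact_force: [-0.3, 0.4, 0.2]
width: 0.0853
finger_force: 0.0
```

>>> {"op": "drive_tool", "data": {"steps": [[[0,-1.6,-3.8,0,0,0,0],[0,-1.6,-3.8,0,0,0,0],[0,-1.6,-3.8,0,0,0,0],[0,-1.6,-3.8,0,0,0,0],[0,-1.6,-3.8,0,0,0,0]]]}}

```text
time_s: 10.97
position: [0.5524, -0.0012, 0.1965]
tool_rot: [0.021, 3.141, -0.002]
contact_force: [1.5, -0.7, 0.2]
width: 0.0854
finger_force: 0.0
```

>>> {"op": "drive_tool", "data": {"steps": [[[0,-1,-4.1,1.3,0,0,0],[0,-1,-4.1,1.3,0,0,0],[0,-1,-4.1,1.3,0,0,0],[0,-1,-4.1,1.3,0,0,0],[0,-1,-4.1,1.3,0,0,0]]]}}

```text
time_s: 11.38
position: [0.589, -0.1646, 0.1424]
tool_rot: [-0.018, -3.139, 0.001]
contact_force: [0.4, -0.8, -0.5]
width: 0.085
finger_force: 0.0
```

```bash
python3 -c "
from h import *
go(.573,-.1535,.024,180)"
```

```text
t11.38 pos [ 0.589  -0.1646  0.1424] yaw179.3 q [-0.27  0.49  0.06  1.15 -0.   -0.26] w0.0850 F [ 0.4 -0.8 -0.5] ff0.0
  left: shift [0.397 0.274 2.961] turn [-0.006 -0.02  -0.112]
```

>>> {"op": "drive_tool", "data": {"steps": [[[0,0.4,0.27,0.5,0,0,-0.1],[0,0.4,0.27,1.4,0,0,-0.1],[0,0.4,0.27,2.3,0,0,-0.1],[0,0.4,0.27,2.5,0,0,-0.1],[0,0.4,0.27,2.5,0,0,-0.1]]]}}

```text
time_s: 11.8
position: [0.5716, -0.1483, 0.0428]
tool_rot: [0.004, -3.137, -0.002]
contact_force: [-0.6, 0.7, -0.3]
width: 0.0856
finger_force: 0.0
```

>>> {"op": "drive_tool", "data": {"steps": [[[0,0,0,0,0,0,0]]]}}

```text
time_s: 11.88
position: [0.5739, -0.1489, 0.0459]
tool_rot: [-0.004, 3.141, -0.0]
contact_force: [0.5, -0.8, 0.6]
width: 0.0854
finger_force: 0.0
```

Run:
```python
from h import *
go(.573,-.1535,.024,180)
im,d=snap('side');np.save('x.npy',im);cv2.imwrite('pics/c4.png',cv2.resize(im[190:310,200:360,::-1],None,fx=4,fy=4,interpolation=cv2.INTER_CUBIC))
```

```text
t11.88 pos [ 0.5739 -0.1489  0.0459] yaw-179.9 q [-0.25  0.52 -0.14  0.91  0.   -0.26] w0.0854 F [ 0.5 -0.8  0.6] ff0.0
  left: shift [ 0.022 -0.116  0.548] turn [-0.001  0.003  0.023]
```

View pics/c4.png

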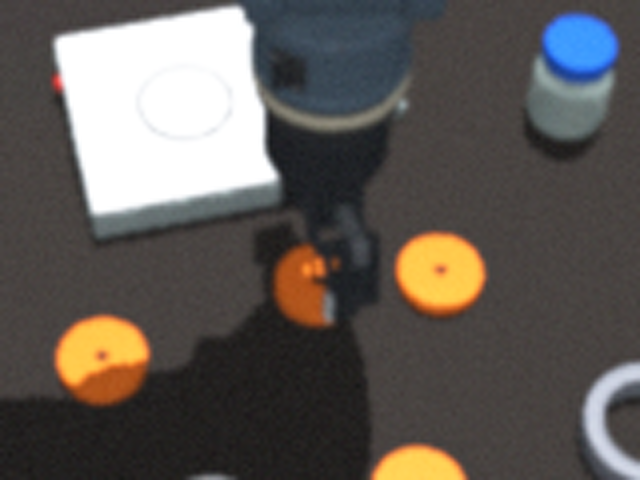

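>>> {"op": "drive_tool", "data": {"steps": [[[0,0.02,-0.11,0.5,0,0,0],[0,0.02,-0.11,0.55,0,0,0],[0,0.02,-0.11,0.55,0,0,0],[0.2,0.02,-0.11,0.55,0,0,0],[0.3,0.02,-0.11,0.55,0,0,0]]], "grip_force": 30}}

```text
time_s: 12.35
position: [0.5734, -0.1534, 0.0242]
tool_rot: [-0.004, 3.14, -0.001]
contact_force: [0.3, -0.2, 0.2]
width: 0.0639
finger_force: 0.0
```

>>> {"op": "drive_tool", "data": {"steps": [[[0.4,0,0,0,0,0,0],[0.5,0,0,0,0,0,0],[0.6,0,0,0,0,0,0],[0.6,0,0,0,0,0,0],[0.6,0,0,0,0,0,0]]]}}

```text
time_s: 12.77
position: [0.5734, -0.1534, 0.0242]
tool_rot: [-0.004, 3.14, -0.001]
contact_force: [-2.1, 0.1, 9.1]
width: 0.0543
finger_force: 29.8
```

Run:
```python
from h import *
go(.573,-.1535,.024,180)
c=env.calibration('side')
```

```text
t12.77 pos [ 0.5734 -0.1534  0.0242] yaw-179.9 q [-0.26  0.54 -0.17  0.86  0.   -0.26] w0.0543 F [-2.1  0.1  9.1] ff29.8
  left: shift [ 0.009 -0.002  0.006] turn [-0.004  0.017  0.023]
```

>>> {"op": "drive_tool", "data": {"steps": [[[0.6,0,0,-1,0,0,0],[0.6,0,0,-2,0,0,0],[0.6,0,0,-2,0,0,0],[0.6,0.3,1,-2,0,0,0],[0.6,0.6,2,-2,0,0,0]]]}}

```text
time_s: 13.18
position: [0.5491, -0.074, 0.104]
tool_rot: [0.001, 3.139, -0.001]
contact_force: [0.9, 1.6, -0.2]
width: 0.0543
finger_force: 32.8
```

>>> {"op": "drive_tool", "data": {"steps": [[[0.6,0.3,1,0,0,0,0],[0.6,0.55,1.89,0,0,0,0],[0.6,0.55,1.89,0,0,0,0],[0.6,0.55,1.89,0,0,0,0],[0.6,0.55,1.89,0,0,0,0]]]}}

```text
time_s: 13.6
position: [0.5268, 0.0019, 0.1034]
tool_rot: [-0.005, 3.141, -0.0]
contact_force: [0.0, -0.6, -1.1]
width: 0.0543
finger_force: 32.8
```

Run:
```python
from h import *
go(.5275,.002,.055,180)
```

```text
t13.60 pos [0.5268 0.0019 0.1034] yaw-179.8 q [ 0.    0.35 -0.25  0.97 -0.    0.  ] w0.0543 F [ 0.  -0.6 -1.1] ff32.8
  left: shift [-0.017  0.002  1.21 ] turn [-0.002  0.01   0.028]
```

>>> {"op": "drive_tool", "data": {"steps": [[[0.6,-0.02,0,0.6,0,0,0],[0.6,-0.02,0,1,0,0,0],[0.6,-0.02,0,1.2,0,0,0],[0.6,-0.02,0,1.21,0,0,0],[0.6,-0.02,0,1.21,0,0,0]]]}}

```text
time_s: 14.02
position: [0.5273, 0.0012, 0.0545]
tool_rot: [0.002, -3.141, 0.0]
contact_force: [0.0, 0.4, -0.5]
width: 0.0544
finger_force: 37.2
```

>>> {"op": "drive_tool", "data": {"steps": [[[0.6,0,0,0,0,0,0],[0.3,0,0,0,0,0,0],[0.2,0,0,0,0,0,0],[0,0,0,0,0,0,0],[0,0,0,0,0,0,0]]]}}

```text
time_s: 14.43
position: [0.5273, 0.002, 0.0548]
tool_rot: [-0.004, 3.141, -0.0]
contact_force: [-0.2, -0.1, -0.2]
width: 0.0852
finger_force: 0.0
```

>>> {"op": "drive_tool", "data": {"steps": [[[0,0,0,-1,0,0,0],[0,0,0,-2,0,0,0],[0,0,-1,-2,0,0,0],[0,0,-2,-2,0,0,0],[0,0,-3,-2,0,0,0]]]}}

```text
time_s: 14.85
position: [0.5278, -0.1191, 0.1355]
tool_rot: [-0.007, 3.14, -0.001]
contact_force: [1.0, -0.2, -0.1]
width: 0.0855
finger_force: 0.0
```

>>> {"op": "drive_tool", "data": {"steps": [[[0,-0.5,-1,0,0,0,0],[0,-1,-1.5,0,0,0,0],[0,-1.5,-1.5,0,0,0,0],[0,-1.5,-1.5,0,0,0,0],[0,-1.5,-1.5,0,0,0,0]]]}}

```text
time_s: 15.27
position: [0.5878, -0.1781, 0.1339]
tool_rot: [0.003, -3.141, -0.0]
contact_force: [-0.5, -0.2, -0.6]
width: 0.0855
finger_force: 0.0
```

Run:
```python
from h import *
ring();L=load();discs(L)
cv2.imwrite('pics/c5.png',np.hstack([cv2.resize(L[n][0][a:a+90,b:b+90,::-1],None,fx=4.4,fy=4.4,interpolation=cv2.INTER_CUBIC) for n,a,b in(('top',155,200),('side',170,200))]))
go(.652,-.170,.024,180)
```

```text
top ring 85 [0.5257 0.0032] r0.0322
   plate ((0.5245700478553772, 0.002503134310245514), (0.15859122574329376, 0.15962190926074982), 86.7978515625)
side ring 50 [0.5298 0.0028] r0.0300
   plate ((0.5276829600334167, 0.0006201714277267456), (0.1642208695411682, 0.16002950072288513), 86.50471496582031)
top o [303.  156.3] ell [15.7 18.7] z0.012 ell@z [ 0.6514 -0.1666] mean [ 0.6518 -0.1667] circ [ 0.6511 -0.1693] 0.0274
top o [246.  199.3] ell [17.7 18.4] z0.042 ell@z [0.5259 0.001 ] mean [0.526 0.001] circ [0.5261 0.0008] 0.0274
side o [246.1 214.5] ell [15.6 18.8] z0.044 ell@z [ 0.5287 -0.0044] mean [ 0.5288 -0.0019] circ [ 5.282e-01 -4.000e-04] 0.0285
side o [310.  258.5] ell [17.7 20.5] z0.015 ell@z [ 0.6546 -0.1731] mean [ 0.6554 -0.1716] circ [ 0.6555 -0.1694] 0.0287
side o [225.5 279.4] ell [19.5 21.7] z0.014 ell@z [ 0.4277 -0.1705] mean [ 0.4278 -0.1695] circ [ 0.4276 -0.1679] 0.029
side o [304.1 312.5] ell [21.6 22.6] z0.014 ell@z [ 0.5854 -0.3131] mean [ 0.5862 -0.3122] circ [ 0.5859 -0.3113] 0.0285
side w [361.2 295.9] ell [25.2 30.9] z0.024 ell@z [ 0.7318 -0.3182] mean [ 0.7184 -0.3177] circ [ 0.7348 -0.3171] 0.0422
side w [252.3 320.9] ell [22.9 23.5] z0.012 ell@z [ 0.4614 -0.2972] mean [ 0.4615 -0.2967] circ [ 0.4616 -0.2956] 0.0293
side w [210.  320.9] ell [15.9 16.7] z0.009 ell@z [ 0.3655 -0.2679] mean [ 0.3654 -0.2674] circ [ 0.3661 -0.2669] 0.0215
side w [249.  362.1] ell [18.5 19.6] z0.009 ell@z [ 0.4268 -0.3897] mean [ 0.4271 -0.3892] circ [ 0.4281 -0.3878] 0.0228
t15.37 pos [ 0.587  -0.1775  0.1343] yaw-179.8 q [-0.29  0.49  0.05  1.13 -0.   -0.3 ] w0.0854 F [-0.4 -0.1  0.1] ff0.0
  left: shift [-1.627  0.181  2.756] turn [ 0.002 -0.006  0.026]
```

View pics/c5.png

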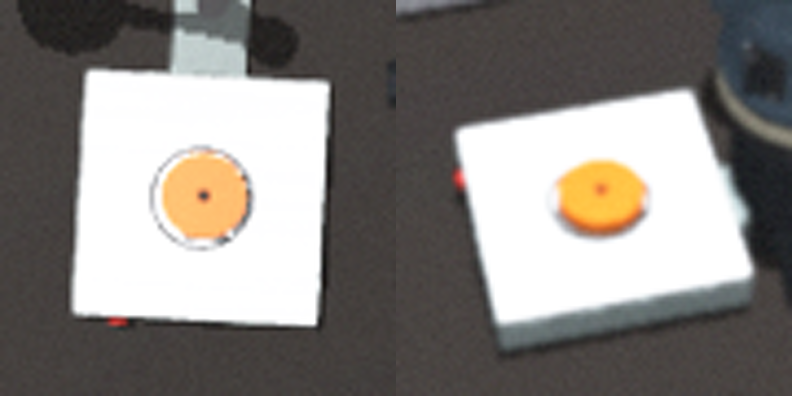

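The disc sits about 2 mm to the -y side of the ring (c5 left: disc centre near (204,196), ring near (201,198)). I'll regrip and shift it.

>>> {"op": "drive_tool", "data": {"steps": [[[0,1.49,4.49,0,0,0,0],[0,1.49,4.49,0,0,0,0],[0,1.49,4.49,0,0,0,0],[0,1.49,4.49,0,0,0,0],[0,1.49,4.49,0,0,0,0]]]}}

```text
time_s: 15.78
position: [0.525, 0.005, 0.1348]
tool_rot: [0.007, -3.141, -0.001]
contact_force: [0.5, 0.6, 0.5]
width: 0.0855
finger_force: 0.0
```

>>> {"op": "drive_tool", "data": {"steps": [[[0,0,0,0.5,0,0,0],[0,0,0,1.3,0,0,0],[0,0,0,1.9,0,0,0],[0,0,0,1.97,0,0,0],[0.3,0,0,1.97,0,0,0]]]}}

```text
time_s: 16.2
position: [0.526, 0.0018, 0.0552]
tool_rot: [0.004, -3.139, 0.0]
contact_force: [0.1, -0.7, 0.4]
width: 0.0753
finger_force: 0.0
```

>>> {"op": "drive_tool", "data": {"steps": [[[0.4,0,0,0,0,0,0],[0.6,0,0,0,0,0,0],[0.6,0,0,0,0,0,0],[0.6,0,0,0,0,0,0],[0.6,0,0,0,0,0,0]]]}}

```text
time_s: 16.62
position: [0.5284, 0.0016, 0.0577]
tool_rot: [-0.003, 3.139, 0.0]
contact_force: [-4.5, 0.7, 7.9]
width: 0.0542
finger_force: 29.9
```

Run:
```python
from h import *
go(.5273,.004,.055,180)
```

```text
t16.62 pos [0.5284 0.0016 0.0577] yaw-179.9 q [ 0.    0.39 -0.32  0.86  0.    0.  ] w0.0542 F [-4.5  0.7  7.9] ff29.9
  left: shift [0.029 0.061 0.066] turn [0.002 0.024 0.021]
```

>>> {"op": "drive_tool", "data": {"steps": [[[0.6,0,0,-0.08,0,0,0],[0.6,0,0.05,-0.08,0,0,0],[0.6,0,0.05,-0.08,0,0,0],[0.6,0,0.05,0.01,0,0,0],[0.6,0,0.05,0.01,0,0,0]]]}}

```text
time_s: 17.03
position: [0.5279, 0.0036, 0.0553]
tool_rot: [-0.004, 3.141, 0.0]
contact_force: [1.4, -0.1, 3.4]
width: 0.054
finger_force: 38.6
```

>>> {"op": "drive_tool", "data": {"steps": [[[0.6,0,0,0,0,0,0],[0.3,0,0,0,0,0,0],[0.2,0,0,0,0,0,0],[0,0,0,0,0,0,0],[0,0,0,0,0,0,0]]]}}

```text
time_s: 17.45
position: [0.5275, 0.0035, 0.0552]
tool_rot: [0.004, -3.141, -0.0]
contact_force: [-0.5, -0.6, -0.1]
width: 0.0853
finger_force: 0.0
```

>>> {"op": "drive_tool", "data": {"steps": [[[0,0,0,-1,0,0,0],[0,0,0,-2,0,0,0],[0,0,-1,-2,0,0,0],[0,0,-2,-2,0,0,0],[0,0,-3,-2,0,0,0]]]}}

```text
time_s: 17.87
position: [0.5281, -0.1175, 0.1361]
tool_rot: [-0.007, 3.14, -0.001]
contact_force: [0.5, 0.2, -0.3]
width: 0.085
finger_force: 0.0
```

>>> {"op": "drive_tool", "data": {"steps": [[[0,-0.5,-1,0,0,0,0],[0,-1,-1.35,0,0,0,0],[0,-2,-1.35,0,0,0,0],[0,-3.1,-1.35,0,0,0,0],[0,-3.1,-1.35,0,0,0,0]]]}}

```text
time_s: 18.28
position: [0.6568, -0.1705, 0.1335]
tool_rot: [-0.004, 3.14, 0.0]
contact_force: [1.5, 0.1, 0.3]
width: 0.0853
finger_force: 0.0
```

Run:
```python
from h import *
ring();L=load();discs(L)
go(.653,-.170,.024,180)
```

```text
top ring 81 [0.5258 0.003 ] r0.0322
   plate ((0.5245566368103027, 0.0023928359150886536), (0.15856653451919556, 0.15940918028354645), 86.71331024169922)
side ring 38 [0.5267 0.0035] r0.0276
   plate ((0.5278788805007935, 0.0015997886657714844), (0.16188496351242065, 0.15977242588996887), 86.72773742675781)
top o [245.2 199.6] ell [17.6 18.1] z0.042 ell@z [0.525  0.0033] mean [0.525 0.003] circ [0.5241 0.0038] 0.0268
side o [245.3 213.7] ell [15.3 18.3] z0.044 ell@z [ 0.5273 -0.0011] mean [ 5.277e-01 -5.000e-04] circ [0.5281 0.0019] 0.028
side o [309.4 258.1] ell [18.8 21. ] z0.015 ell@z [ 0.6534 -0.1715] mean [ 0.6547 -0.1694] circ [ 0.6536 -0.1686] 0.0293
side o [233.  272.6] ell [19.3 20.4] z0.015 ell@z [ 0.4509 -0.1567] mean [ 0.451  -0.1554] circ [ 0.4518 -0.1548] 0.029
side o [304.1 312.5] ell [21.6 22.6] z0.014 ell@z [ 0.5854 -0.313 ] mean [ 0.586  -0.3122] circ [ 0.5855 -0.3112] 0.029
side w [361.  295.9] ell [25.1 30.8] z0.024 ell@z [ 0.7312 -0.3182] mean [ 0.7186 -0.3183] circ [ 0.7341 -0.3172] 0.0425
side w [252.4 320.9] ell [23.2 23.5] z0.012 ell@z [ 0.4615 -0.2973] mean [ 0.4618 -0.296 ] circ [ 0.4615 -0.2953] 0.0295
side w [209.9 320.9] ell [15.8 16.8] z0.010 ell@z [ 0.3653 -0.2678] mean [ 0.3653 -0.2675] circ [ 0.3656 -0.2668] 0.0214
side w [249.1 362. ] ell [18.8 19.4] z0.009 ell@z [ 0.4272 -0.3895] mean [ 0.4271 -0.3892] circ [ 0.4257 -0.3882] 0.0239
t18.38 pos [ 0.6528 -0.17    0.1338] yaw-179.8 q [-0.25  0.62  0.27  1.22  0.   -0.26] w0.0851 F [-1.5 -0.5 -0.4] ff0.0
  left: shift [-9.000e-03 -2.000e-03  2.744e+00] turn [ 0.003 -0.012  0.028]
```

Disc 1 is now centred. The disc near (0.423,-0.168) has been knocked to about (0.449,-0.155). I'll pick disc B next.

>>> {"op": "drive_tool", "data": {"steps": [[[0,0,0,0.6,0,0,0],[0,0,0,1.6,0,0,0],[0,0,0,2.4,0,0,0],[0,0,0,2.74,0,0,0],[0.2,0,0,2.74,0,0,0]]]}}

```text
time_s: 18.8
position: [0.6483, -0.1694, 0.0222]
tool_rot: [0.003, -3.135, -0.002]
contact_force: [-0.2, 0.5, -0.2]
width: 0.0758
finger_force: 0.0
```

>>> {"op": "drive_tool", "data": {"steps": [[[0.4,0,0,0,0,0,0],[0.6,0,0,0,0,0,0],[0.6,0,0,0,0,0,0],[0.6,0,0,0,0,0,0],[0.6,0,0,0,0,0,0]]]}}

```text
time_s: 19.22
position: [0.6528, -0.1704, 0.0277]
tool_rot: [-0.003, 3.139, -0.001]
contact_force: [-2.4, 0.1, 9.9]
width: 0.0539
finger_force: 32.5
```

>>> {"op": "drive_tool", "data": {"steps": [[[0.6,0,0,-1,0,0,0],[0.6,0,0,-2.2,0,0,0],[0.6,0.5,0.6,-2.2,0,0,0],[0.6,1.1,1.3,-2.2,0,0,0],[0.6,1.7,2,-2.2,0,0,0]]]}}

```text
time_s: 19.63
position: [0.584, -0.09, 0.1155]
tool_rot: [-0.002, 3.138, -0.001]
contact_force: [0.9, 1.0, -0.0]
width: 0.054
finger_force: 32.2
```

>>> {"op": "drive_tool", "data": {"steps": [[[0.6,0.6,0.8,0,0,0,0],[0.6,1.42,1.6,0,0,0,0],[0.6,1.42,2.33,0,0,0,0],[0.6,1.42,2.33,0,0,0,0],[0.6,1.42,2.33,0,0,0,0]]]}}

```text
time_s: 20.05
position: [0.5269, 0.0041, 0.1149]
tool_rot: [-0.008, 3.14, -0.0]
contact_force: [1.0, -0.2, 0.1]
width: 0.0541
finger_force: 32.2
```

Run:
```python
from h import *
go(.5275,.0035,.067,180)
```

```text
t20.05 pos [0.5269 0.0041 0.1149] yaw-179.7 q [ 0.01  0.34 -0.24  1.   -0.    0.  ] w0.0541 F [ 1.  -0.2  0.1] ff32.2
  left: shift [-0.012 -0.014  1.197] turn [-0.     0.019  0.046]
```

>>> {"op": "drive_tool", "data": {"steps": [[[0.6,-0.01,-0.01,0.4,0,0,0],[0.6,-0.01,-0.01,0.8,0,0,0],[0.6,-0.01,-0.01,1.05,0,0,0],[0.6,-0.01,-0.01,1.11,0,0,0],[0.6,-0.01,-0.01,1.11,0,0,0]]]}}

```text
time_s: 20.47
position: [0.5273, 0.0016, 0.0691]
tool_rot: [0.002, -3.141, 0.0]
contact_force: [-0.3, 0.6, 0.2]
width: 0.0542
finger_force: 35.7
```

>>> {"op": "drive_tool", "data": {"steps": [[[0.6,0,0,0,0,0,0],[0.6,0,0,0.01,0,0,0],[0.6,0,0,0.01,0,0,0]]]}}

```text
time_s: 20.72
position: [0.5275, 0.0021, 0.0691]
tool_rot: [-0.003, 3.141, 0.0]
contact_force: [0.1, -0.8, -0.4]
width: 0.0541
finger_force: 35.7
```

>>> {"op": "drive_tool", "data": {"steps": [[[0.6,0,0.035,0,0,0,0],[0.6,0,0.035,0.02,0,0,0],[0.6,0,0.035,0.02,0,0,0],[0.6,0,0.035,0.02,0,0,0]]]}}

```text
time_s: 21.05
position: [0.5274, 0.0039, 0.0685]
tool_rot: [-0.004, 3.141, 0.0]
contact_force: [-2.0, 0.3, 6.9]
width: 0.0537
finger_force: 36.4
```

>>> {"op": "drive_tool", "data": {"steps": [[[0.6,0,0,0,0,0,0],[0.3,0,0,0,0,0,0],[0.2,0,0,0,0,0,0],[0,0,0,0,0,0,0],[0,0,0,0,0,0,0]]]}}

```text
time_s: 21.47
position: [0.5271, 0.0038, 0.068]
tool_rot: [0.004, -3.142, -0.0]
contact_force: [0.7, -0.3, 0.5]
width: 0.0848
finger_force: 0.0
```

>>> {"op": "drive_tool", "data": {"steps": [[[0,0,0,-1,0,0,0],[0,0,0,-2,0,0,0],[0,0,-1,-2,0,0,0],[0,0,-2,-2,0,0,0],[0,0,-3,-2,0,0,0]]]}}

```text
time_s: 21.88
position: [0.5277, -0.1173, 0.1488]
tool_rot: [-0.007, 3.14, -0.001]
contact_force: [0.7, -0.8, -0.3]
width: 0.0853
finger_force: 0.0
```

>>> {"op": "drive_tool", "data": {"steps": [[[0,-1,-1,0,0,0,0],[0,-1.43,-2,0,0,0,0],[0,-1.43,-3,0,0,0,0],[0,-1.43,-4,0,0,0,0],[0,-1.43,-4.88,0,0,0,0]]]}}

```text
time_s: 22.3
position: [0.5851, -0.3085, 0.1476]
tool_rot: [0.004, -3.141, -0.0]
contact_force: [1.0, -0.1, 0.6]
width: 0.0854
finger_force: 0.0
```

>>> {"op": "drive_tool", "data": {"steps": [[[0,0,0,0.5,0,0,0],[0,0,0,0.5,0,0,0],[0,0,0,0.5,0,0,0]]]}}

```text
time_s: 22.55
position: [0.5842, -0.3063, 0.1271]
tool_rot: [0.003, -3.139, -0.002]
contact_force: [-0.2, 0.2, 0.6]
width: 0.0857
finger_force: 0.0
```

Run:
```python
from h import *
ring();L=load();discs(L)
go(.5838,-.312,.0245,180)
```

```text
top ring 100 [0.5256 0.0033] r0.0319
   plate ((0.5248441696166992, 0.002160876989364624), (0.15926849842071533, 0.1593043953180313), 86.5309829711914)
side ring 63 [0.5288 0.0044] r0.0299
   plate ((0.5277438163757324, 0.0018393397331237793), (0.16167576611042023, 0.16009554266929626), 86.46501159667969)
top o [352.2 184.4] ell [ 7.1 17.6] z0.012 ell@z [ 0.5681 -0.3101] mean [ 0.5683 -0.31  ] circ [ 0.5752 -0.3116] 0.0255
top o [245.  198.6] ell [18.3 19.8] z0.054 ell@z [0.5274 0.0038] mean [0.527  0.0037] circ [0.5273 0.0034] 0.0276
top o [299.8 226.5] ell [18.2 18.7] z0.012 ell@z [ 0.4469 -0.1544] mean [ 0.4468 -0.1543] circ [ 0.4468 -0.1547] 0.0281
top w [353.8 129. ] ell [23.8 24.9] z0.022 ell@z [ 0.7303 -0.3161] mean [ 0.716  -0.3166] circ [ 0.7309 -0.3171] 0.0406
top w [347.5 222.2] ell [19.1 19.7] z0.010 ell@z [ 0.4577 -0.2944] mean [ 0.4567 -0.2948] circ [ 0.4574 -0.295 ] 0.0294
side o [245.8 212.4] ell [17.9 20. ] z0.055 ell@z [ 0.5275 -0.0064] mean [5.298e-01 3.000e-04] circ [0.5302 0.0008] 0.0281
side o [233.1 272.7] ell [19.6 20.3] z0.015 ell@z [ 0.451 -0.157] mean [ 0.4513 -0.1553] circ [ 0.4508 -0.1551] 0.0285
side o [303.9 312.7] ell [20.9 22.6] z0.014 ell@z [ 0.5847 -0.3133] mean [ 0.5852 -0.3124] circ [ 0.586  -0.3118] 0.0278
side w [361.2 295.9] ell [25.2 30.9] z0.024 ell@z [ 0.7318 -0.3182] mean [ 0.7185 -0.3183] circ [ 0.7348 -0.3177] 0.0422
side w [252.2 320.6] ell [24.4 25. ] z0.012 ell@z [ 0.4614 -0.2963] mean [ 0.4618 -0.2954] circ [ 0.4617 -0.2943] 0.0302
side w [209.7 320.7] ell [16.8 18.5] z0.009 ell@z [ 0.3649 -0.2673] mean [ 0.3648 -0.2667] circ [ 0.3652 -0.2666] 0.0215
side w [249.1 362. ] ell [17.2 17.8] z0.009 ell@z [ 0.4271 -0.3896] mean [ 0.4273 -0.3892] circ [ 0.427  -0.3889] 0.0207
t22.65 pos [ 0.5852 -0.3056  0.1288] yaw-179.8 q [-0.48  0.59  0.2   1.18  0.   -0.48] w0.0851 F [0.6 0.9 0.5] ff0.0
  left: shift [ 0.037 -0.159  2.607] turn [0.001 0.001 0.032]
```

>>> {"op": "drive_tool", "data": {"steps": [[[0,0.04,-0.16,0.8,0,0,0],[0,0.04,-0.16,1.8,0,0,0],[0,0.04,-0.16,2.4,0,0,0],[0,0.04,-0.16,2.6,0,0,0],[0,0.04,-0.16,2.6,0,0,0]]]}}

```text
time_s: 23.07
position: [0.5829, -0.3116, 0.0231]
tool_rot: [0.006, -3.139, -0.002]
contact_force: [-0.3, -0.2, 0.6]
width: 0.0854
finger_force: 0.0
```

>>> {"op": "drive_tool", "data": {"steps": [[[0,0,0,0,0,0,0],[0,0,0,0,0,0,0],[0,0,0,0,0,0,0]]]}}

```text
time_s: 23.32
position: [0.5847, -0.3134, 0.0263]
tool_rot: [-0.004, 3.139, -0.002]
contact_force: [-0.0, -0.9, 0.7]
width: 0.0856
finger_force: 0.0
```

>>> {"op": "drive_tool", "data": {"steps": [[[0.4,0,0,0,0,0,0],[0.6,0,0,0,0,0,0],[0.6,0,0,0,0,0,0],[0.6,0,0,0,0,0,0],[0.6,0,0,0,0,0,0]]]}}

```text
time_s: 23.73
position: [0.5837, -0.3133, 0.0249]
tool_rot: [-0.004, 3.141, -0.001]
contact_force: [-2.0, 1.6, 9.5]
width: 0.0545
finger_force: 30.1
```

>>> {"op": "drive_tool", "data": {"steps": [[[0.6,0,0,-1,0,0,0],[0.6,0,0,-2,0,0,0],[0.6,0,1,-2.5,0,0,0],[0.6,0,2,-2.5,0,0,0],[0.6,0,3,-2.5,0,0,0]]]}}

```text
time_s: 24.15
position: [0.5838, -0.1925, 0.126]
tool_rot: [-0.001, 3.138, -0.002]
contact_force: [0.2, 0.3, -1.9]
width: 0.0545
finger_force: 32.5
```

>>> {"op": "drive_tool", "data": {"steps": [[[0.6,0.2,1,0,0,0,0],[0.6,0.6,2,0,0,0,0],[0.6,1,3,0,0,0,0],[0.6,1.4,4,0,0,0,0],[0.6,1.4,4.9,0,0,0,0]]]}}

```text
time_s: 24.57
position: [0.5242, 0.0042, 0.1243]
tool_rot: [0.003, -3.141, 0.0]
contact_force: [1.5, -0.4, -0.9]
width: 0.0544
finger_force: 32.5
```

>>> {"op": "drive_tool", "data": {"steps": [[[0.6,0,0,0,0,0,0],[0.6,0,0,0,0,0,0],[0.6,0,0,0,0,0,0]]]}}

```text
time_s: 24.82
position: [0.5269, 0.0027, 0.1242]
tool_rot: [-0.005, 3.141, -0.0]
contact_force: [0.8, -0.2, -0.0]
width: 0.0541
finger_force: 32.5
```

Run:
```python
from h import *
go(.5272,.0035,.080,180)
```

```text
t24.82 pos [0.5269 0.0027 0.1242] yaw-179.8 q [ 0.01  0.33 -0.22  1.02 -0.    0.  ] w0.0541 F [ 0.8 -0.2 -0. ] ff32.5
  left: shift [-0.008  0.02   1.106] turn [-0.003  0.003  0.028]
```

>>> {"op": "drive_tool", "data": {"steps": [[[0.6,-0.01,0.02,0.4,0,0,0],[0.6,-0.01,0.02,0.8,0,0,0],[0.6,-0.01,0.02,1.05,0,0,0],[0.6,-0.01,0.02,1.12,0,0,0],[0.6,-0.01,0.02,1.12,0,0,0]]]}}

```text
time_s: 25.23
position: [0.527, 0.0025, 0.0792]
tool_rot: [0.001, -3.141, 0.0]
contact_force: [1.2, 0.8, 0.1]
width: 0.0544
finger_force: 32.6
```

>>> {"op": "drive_tool", "data": {"steps": [[[0.6,0,0,0,0,0,0],[0.6,0,0,0.01,0,0,0],[0.6,0,0,0.01,0,0,0]]]}}

```text
time_s: 25.48
position: [0.5274, 0.003, 0.079]
tool_rot: [-0.002, 3.141, -0.0]
contact_force: [-0.0, -1.6, 1.5]
width: 0.0539
finger_force: 32.8
```

>>> {"op": "drive_tool", "data": {"steps": [[[0.6,0,0.01,0.01,0,0,0],[0.3,0,0.01,0.01,0,0,0],[0.2,0,0.01,0.01,0,0,0],[0,0,0.01,0.01,0,0,0],[0,0,0.01,0.01,0,0,0]]]}}

```text
time_s: 25.9
position: [0.5271, 0.0041, 0.0784]
tool_rot: [0.004, -3.141, -0.0]
contact_force: [0.3, -0.7, 0.3]
width: 0.0853
finger_force: 0.0
```

>>> {"op": "drive_tool", "data": {"steps": [[[0,0,0,-1,0,0,0],[0,0,0,-2,0,0,0],[0,0.5,-1,-2,0,0,0],[0,1,-2,-2,0,0,0],[0,1.9,-2.9,-2,0,0,0]]]}}

```text
time_s: 26.32
position: [0.4622, -0.1025, 0.159]
tool_rot: [-0.006, 3.14, -0.001]
contact_force: [0.1, -1.4, -1.0]
width: 0.0856
finger_force: 0.0
```

>>> {"op": "drive_tool", "data": {"steps": [[[0,0,-1,1,0,0,0],[0,0,-1,1,0,0,0],[0,0,-1,1,0,0,0],[0,0,-1,1,0,0,0],[0,0,-1,1,0,0,0]]]}}

```text
time_s: 26.73
position: [0.4623, -0.1404, 0.1189]
tool_rot: [-0.005, 3.141, 0.0]
contact_force: [0.4, 1.1, -0.0]
width: 0.0856
finger_force: 0.0
```

Run:
```python
from h import *
ring();L=load();discs(L)
go(.449,-.1553,.0245,180)
```

```text
top ring 113 [0.5256 0.0026] r0.0322
   plate ((0.524630069732666, 0.002300843596458435), (0.15942242741584778, 0.15928880870342255), 86.51905822753906)
side ring 20 [ 0.5402 -0.0032] r0.0187
   plate ((0.5278626084327698, 0.0016892030835151672), (0.16361738741397858, 0.15982522070407867), 86.37574768066406)
top o [245.2 198.7] ell [18.9 19.9] z0.066 ell@z [0.5268 0.0032] mean [0.5257 0.0029] circ [0.5257 0.0028] 0.0274
top w [353.8 129. ] ell [23.7 25. ] z0.022 ell@z [ 0.7301 -0.3159] mean [ 0.7167 -0.3175] circ [ 0.7313 -0.3169] 0.0408
side o [251.4 211.9] ell [ 6.9 21.8] z0.066 ell@z [ 0.5402 -0.0178] mean [ 0.5456 -0.0046] circ [ 0.5433 -0.003 ] 0.0225
side o [233.1 272.6] ell [19.5 20.2] z0.015 ell@z [ 0.4511 -0.1568] mean [ 0.4513 -0.1554] circ [ 0.4525 -0.1548] 0.0286
side w [223.6 234.6] ell [ 6.8 24.1] z0.032 ell@z [ 0.4544 -0.045 ] mean [ 0.4551 -0.043 ] circ [ 0.4556 -0.0373] 0.0355
side w [361.3 295.9] ell [25.1 30.8] z0.024 ell@z [ 0.7318 -0.3184] mean [ 0.7185 -0.3183] circ [ 0.7349 -0.317 ] 0.0419
side w [252.5 320.6] ell [23.6 24.9] z0.012 ell@z [ 0.462  -0.2966] mean [ 0.4618 -0.296 ] circ [ 0.4598 -0.2951] 0.0309
side w [210.  320.9] ell [16.1 16.5] z0.009 ell@z [ 0.3655 -0.2678] mean [ 0.3656 -0.2675] circ [ 0.3654 -0.2669] 0.0213
side w [249. 362.] ell [18.8 18.8] z0.009 ell@z [ 0.4268 -0.3896] mean [ 0.427  -0.3893] circ [ 0.4263 -0.3884] 0.0219
t26.83 pos [ 0.4625 -0.1403  0.1191] yaw-179.8 q [-0.29  0.25 -0.34  0.98  0.   -0.3 ] w0.0853 F [ 0.2 -1.1  0.2] ff0.0
  left: shift [ 0.34  -0.375  2.365] turn [-0.001  0.009  0.035]
```

>>> {"op": "drive_tool", "data": {"steps": [[[0,0.34,-0.37,0.8,0,0,0],[0,0.34,-0.37,1.6,0,0,0],[0,0.34,-0.37,2.2,0,0,0],[0,0.34,-0.37,2.36,0,0,0],[0,0.34,-0.37,2.36,0,0,0]]]}}

```text
time_s: 27.25
position: [0.4476, -0.155, 0.0232]
tool_rot: [0.005, -3.139, -0.001]
contact_force: [0.2, -0.5, 0.4]
width: 0.0856
finger_force: 0.0
```

>>> {"op": "drive_tool", "data": {"steps": [[[0,0,0,0,0,0,0],[0,0,0,0,0,0,0],[0,0,0,0,0,0,0]]]}}

```text
time_s: 27.5
position: [0.4494, -0.1561, 0.0255]
tool_rot: [-0.004, 3.139, -0.001]
contact_force: [0.1, -0.1, 0.8]
width: 0.0855
finger_force: 0.0
```

>>> {"op": "drive_tool", "data": {"steps": [[[0.4,0,0,0,0,0,0],[0.6,0,0,0,0,0,0],[0.6,0,0,0,0,0,0],[0.6,0,0,0,0,0,0],[0.6,0,0,0,0,0,0]]]}}

```text
time_s: 27.92
position: [0.4485, -0.156, 0.0247]
tool_rot: [-0.004, 3.141, -0.0]
contact_force: [-2.0, 0.1, 9.1]
width: 0.0547
finger_force: 29.7
```

>>> {"op": "drive_tool", "data": {"steps": [[[0.6,0,0,-1,0,0,0],[0.6,0,0,-2,0,0,0],[0.6,0,0,-2.7,0,0,0],[0.6,-0.5,1,-2.7,0,0,0],[0.6,-1,1.9,-2.7,0,0,0]]]}}

```text
time_s: 28.33
position: [0.4879, -0.0827, 0.1343]
tool_rot: [0.003, 3.138, -0.001]
contact_force: [0.6, -0.4, -2.1]
width: 0.0543
finger_force: 33.0
```

>>> {"op": "drive_tool", "data": {"steps": [[[0.6,-0.4,0.8,0,0,0,0],[0.6,-0.95,1.6,0,0,0,0],[0.6,-0.95,2.07,0,0,0,0],[0.6,-0.95,2.07,0,0,0,0],[0.6,-0.95,2.07,0,0,0,0]]]}}

```text
time_s: 28.75
position: [0.5245, 0.0016, 0.1319]
tool_rot: [0.007, -3.141, 0.0]
contact_force: [-0.0, -0.3, -0.8]
width: 0.0544
finger_force: 33.0
```

>>> {"op": "drive_tool", "data": {"steps": [[[0.6,0,0,0,0,0,0],[0.6,0,0,0,0,0,0],[0.6,0,0,0,0,0,0]]]}}

```text
time_s: 29.0
position: [0.5244, -0.0001, 0.1322]
tool_rot: [-0.001, 3.141, -0.0]
contact_force: [0.2, 0.1, -0.0]
width: 0.0544
finger_force: 33.0
```

Run:
```python
from h import *
go(.5272,.0035,.091,180)
```

```text
t29.00 pos [ 5.244e-01 -1.000e-04  1.322e-01] yaw-179.9 q [-0.    0.32 -0.21  1.04 -0.   -0.  ] w0.0544 F [ 0.2  0.1 -0. ] ff33.0
  left: shift [-0.07   0.091  1.029] turn [-0.001  0.001  0.009]
```

>>> {"op": "drive_tool", "data": {"steps": [[[0.6,-0.07,0.09,0.4,0,0,0],[0.6,-0.07,0.09,0.8,0,0,0],[0.6,-0.07,0.09,0.98,0,0,0],[0.6,-0.07,0.09,1.02,0,0,0],[0.6,-0.07,0.09,1.02,0,0,0]]]}}

```text
time_s: 29.42
position: [0.5271, 0.0038, 0.0912]
tool_rot: [0.002, -3.141, 0.0]
contact_force: [0.1, 1.0, -0.6]
width: 0.0544
finger_force: 34.0
```

>>> {"op": "drive_tool", "data": {"steps": [[[0.6,0,0,0,0,0,0],[0.6,0,0,0.01,0,0,0],[0.6,0,0,0.02,0,0,0]]]}}

```text
time_s: 29.67
position: [0.5275, 0.0043, 0.0908]
tool_rot: [-0.003, 3.141, 0.0]
contact_force: [-0.0, 1.0, 0.1]
width: 0.0541
finger_force: 34.0
```

>>> {"op": "drive_tool", "data": {"steps": [[[0.6,0,0,0,0,0,0],[0.3,0,0,0,0,0,0],[0.2,0,0,0,0,0,0],[0,0,0,0,0,0,0],[0,0,0,0,0,0,0]]]}}

```text
time_s: 30.08
position: [0.5274, 0.0044, 0.0905]
tool_rot: [-0.004, 3.142, 0.0]
contact_force: [-0.4, 0.1, -0.2]
width: 0.0853
finger_force: 0.0
```

>>> {"op": "drive_tool", "data": {"steps": [[[0,0,0,-1,0,0,0],[0,0,0,-2,0,0,0],[0,0.5,-1,-2,0,0,0],[0,1,-2,-2,0,0,0],[0,1.7,-2.9,-2,0,0,0]]]}}

```text
time_s: 30.5
position: [0.4658, -0.1049, 0.171]
tool_rot: [-0.006, 3.14, -0.001]
contact_force: [0.2, -1.1, -0.5]
width: 0.0858
finger_force: 0.0
```

>>> {"op": "drive_tool", "data": {"steps": [[[0,0,-1,0.6,0,0,0],[0,0,-2,1.2,0,0,0],[0,0,-3,1.2,0,0,0],[0,0,-4,1.2,0,0,0],[0,0,-4.5,1.2,0,0,0]]]}}

```text
time_s: 30.92
position: [0.4652, -0.2871, 0.1219]
tool_rot: [0.001, -3.141, 0.001]
contact_force: [0.7, -0.3, 0.5]
width: 0.0853
finger_force: 0.0
```

>>> {"op": "drive_tool", "data": {"steps": [[[0,0,0,0,0,0,0],[0,0,0,0,0,0,0],[0,0,0,0,0,0,0]]]}}

```text
time_s: 31.17
position: [0.4658, -0.2833, 0.1223]
tool_rot: [0.003, -3.141, -0.001]
contact_force: [0.3, 0.2, -0.2]
width: 0.0856
finger_force: 0.0
```

Run:
```python
from h import *
ring();L=load();discs(L)
go(.4595,-.2952,.0240,180)
```

```text
top ring 110 [0.5252 0.0022] r0.0325
   plate ((0.5247524976730347, 0.002518393099308014), (0.1588616520166397, 0.1595499962568283), 86.6546630859375)
side ring 0 [0. 0.] r0.0000
   plate ((0.45114052295684814, -0.050854265689849854), (0.044289447367191315, 0.016511891037225723), 77.66252899169922)
top o [245.  198.7] ell [18.8 20.1] z0.078 ell@z [0.5266 0.0037] mean [0.5264 0.0032] circ [0.526  0.0037] 0.0278
top o [343.8 287.8] ell [12.2 29.5] z0.030 ell@z [ 0.2719 -0.2757] mean [ 0.2674 -0.2759] circ [ 0.2617 -0.2816] 0.0376
top w [353.8 129.1] ell [23.6 25.1] z0.022 ell@z [ 0.7299 -0.3159] mean [ 0.717  -0.3169] circ [ 0.7312 -0.3171] 0.0409
top w [338.2 255.2] ell [13.3 13.8] z0.007 ell@z [ 0.3621 -0.266 ] mean [ 0.3624 -0.2661] circ [ 0.3609 -0.2673] 0.0214
side w [361.3 295.9] ell [25.3 30.8] z0.024 ell@z [ 0.7319 -0.3181] mean [ 0.7186 -0.3178] circ [ 0.7352 -0.3175] 0.0421
side w [252.3 321.3] ell [22.2 24.7] z0.012 ell@z [ 0.461  -0.2982] mean [ 0.4605 -0.2976] circ [ 0.4618 -0.2946] 0.0302
side w [209.6 320.9] ell [16.6 18.8] z0.009 ell@z [ 0.3645 -0.2675] mean [ 0.3647 -0.2671] circ [ 0.365  -0.2667] 0.0222
side w [249.1 362. ] ell [17.2 17.8] z0.009 ell@z [ 0.427  -0.3895] mean [ 0.4272 -0.389 ] circ [ 0.4276 -0.3885] 0.0212
t31.27 pos [ 0.466  -0.2827  0.1225] yaw-179.8 q [-0.55  0.37 -0.17  1.03  0.   -0.55] w0.0853 F [-0.2  0.3  0.3] ff0.0
  left: shift [ 0.164 -0.312  2.463] turn [ 0.002 -0.001  0.033]
```

>>> {"op": "drive_tool", "data": {"steps": [[[0,0.16,-0.31,0.8,0,0,0],[0,0.16,-0.31,1.6,0,0,0],[0,0.16,-0.31,2.2,0,0,0],[0,0.16,-0.31,2.45,0,0,0],[0,0.16,-0.31,2.45,0,0,0]]]}}

```text
time_s: 31.68
position: [0.4585, -0.2946, 0.0227]
tool_rot: [0.005, -3.139, -0.003]
contact_force: [0.2, 0.2, -0.2]
width: 0.0856
finger_force: 0.0
```

>>> {"op": "drive_tool", "data": {"steps": [[[0,0,0,0,0,0,0],[0,0,0,0,0,0,0],[0,0,0,0,0,0,0]]]}}

```text
time_s: 31.93
position: [0.4606, -0.2966, 0.0261]
tool_rot: [-0.004, 3.139, -0.002]
contact_force: [-1.2, -0.7, 0.5]
width: 0.0853
finger_force: 0.0
```

>>> {"op": "drive_tool", "data": {"steps": [[[0.4,0,0,0,0,0,0],[0.6,0,0,0,0,0,0],[0.6,0,0,0,0,0,0],[0.6,0,0,0,0,0,0],[0.6,0,0,0,0,0,0]]]}}

```text
time_s: 32.35
position: [0.46, -0.2965, 0.0254]
tool_rot: [-0.004, 3.14, -0.001]
contact_force: [-2.6, 1.8, 10.6]
width: 0.0581
finger_force: 29.6
```

Run:
```python
from h import *
go(.4595,-.2952,.0240,180)
```

```text
t32.35 pos [ 0.46   -0.2965  0.0254] yaw-179.9 q [-0.57  0.46 -0.3   0.81  0.   -0.57] w0.0581 F [-2.6  1.8 10.6] ff29.6
  left: shift [0.012 0.032 0.034] turn [-0.007  0.011  0.021]
```

Gripped at 58 mm, the right size for the cover. Now I'll lift it and carry it over.

>>> {"op": "drive_tool", "data": {"steps": [[[0.6,0,0,-1,0,0,0],[0.6,0,0,-2,0,0,0],[0.6,0,0,-2.9,0,0,0],[0.6,0,0.9,-2.9,0,0,0],[0.6,0,1.8,-2.9,0,0,0]]]}}

```text
time_s: 32.77
position: [0.4607, -0.2251, 0.1429]
tool_rot: [0.001, 3.137, -0.004]
contact_force: [-0.1, 1.1, -1.9]
width: 0.0581
finger_force: 33.3
```

>>> {"op": "drive_tool", "data": {"steps": [[[0.6,-0.3,0.9,0,0,0,0],[0.6,-0.6,1.8,0,0,0,0],[0.6,-0.9,2.7,0,0,0,0],[0.6,-1.3,3.6,0,0,0,0],[0.6,-1.6,4.4,0,0,0,0]]]}}

```text
time_s: 33.18
position: [0.5236, -0.0458, 0.1408]
tool_rot: [-0.004, 3.141, 0.0]
contact_force: [0.4, -0.4, -0.7]
width: 0.0582
finger_force: 33.3
```

>>> {"op": "drive_tool", "data": {"steps": [[[0.6,-0.05,0.6,0,0,0,0],[0.6,-0.05,1.2,0,0,0,0],[0.6,-0.05,1.2,0,0,0,0],[0.6,-0.05,1.2,0,0,0,0],[0.6,-0.05,1.2,0,0,0,0]]]}}

```text
time_s: 33.6
position: [0.5248, -0.0003, 0.1405]
tool_rot: [-0.004, 3.142, -0.0]
contact_force: [0.9, 0.4, -1.5]
width: 0.0581
finger_force: 33.2
```

Run:
```python
from h import *
go(.5272,.0035,.1035,180)
```

```text
t33.60 pos [ 5.248e-01 -3.000e-04  1.405e-01] yaw-179.9 q [-0.    0.31 -0.2   1.06 -0.   -0.  ] w0.0581 F [ 0.9  0.4 -1.5] ff33.2
  left: shift [-0.06   0.096  0.926] turn [-0.002  0.     0.024]
```

>>> {"op": "drive_tool", "data": {"steps": [[[0.6,-0.06,0.09,0.4,0,0,0],[0.6,-0.06,0.09,0.75,0,0,0],[0.6,-0.06,0.09,0.88,0,0,0],[0.6,-0.06,0.09,0.91,0,0,0],[0.6,-0.06,0.09,0.91,0,0,0]]]}}

```text
time_s: 34.02
position: [0.5271, 0.0028, 0.1041]
tool_rot: [0.002, -3.141, 0.0]
contact_force: [-0.7, -0.2, -0.4]
width: 0.0584
finger_force: 33.2
```

>>> {"op": "drive_tool", "data": {"steps": [[[0.6,0,0,0,0,0,0],[0.6,0,0,0.02,0,0,0],[0.6,0,0,0.02,0,0,0]]]}}

```text
time_s: 34.27
position: [0.5275, 0.0033, 0.1036]
tool_rot: [-0.003, 3.141, -0.0]
contact_force: [-0.8, -1.5, 0.3]
width: 0.058
finger_force: 33.5
```

>>> {"op": "drive_tool", "data": {"steps": [[[0.6,0,0,0.02,0,0,0],[0.6,0,0,0.02,0,0,0],[0.6,0,0,0.02,0,0,0]]]}}

```text
time_s: 34.52
position: [0.5276, 0.0033, 0.1034]
tool_rot: [-0.003, 3.14, -0.001]
contact_force: [-3.9, -2.4, 12.7]
width: 0.0581
finger_force: 34.6
```

>>> {"op": "drive_tool", "data": {"steps": [[[0.3,0,0,0,0,0,0],[0.2,0,0,0,0,0,0],[0,0,0,0,0,0,0],[0,0,0,0,0,0,0],[0,0,0,0,0,0,0]]]}}

```text
time_s: 34.93
position: [0.5272, 0.0036, 0.1023]
tool_rot: [0.004, -3.141, -0.0]
contact_force: [0.1, -0.4, 0.0]
width: 0.0856
finger_force: 0.0
```

>>> {"op": "drive_tool", "data": {"steps": [[[0,0,0,-1,0,0,0],[0,0,0,-2,0,0,0],[0,0,0,-3,0,0,0],[0,0,0,-4,0,0,0],[0,0,0,-4.5,0,0,0]]]}}

```text
time_s: 35.35
position: [0.528, 0.0036, 0.2872]
tool_rot: [-0.004, 3.137, 0.0]
contact_force: [1.3, 0.5, 0.3]
width: 0.0855
finger_force: 0.0
```

>>> {"op": "drive_tool", "data": {"steps": [[[0,0,-1,0,0,0,0],[0,0,-2,0,0,0,0],[0,0,-3,0,0,0,0],[0,0,-3,0,0,0,0],[0,0,-3,0,0,0,0]]]}}

```text
time_s: 35.77
position: [0.5273, -0.1182, 0.2822]
tool_rot: [-0.002, -3.141, -0.0]
contact_force: [0.9, 0.5, -0.4]
width: 0.0851
finger_force: 0.0
```

Run:
```python
from h import *
ring();L=load();discs(L)
for n,(im,W) in L.items():
    X,Y,Z=np.moveaxis(W,-1,0)
    for nm,m in(('cov',(np.hypot(X-.526,Y)<.06)&(Z>.07)&(Z<.12)),('handle',(X>.6)&(X<.76)&(Y>.05)&(Y<.2)&(Z>.213)&(Z<.24))):
        p=W[m];print(n,nm,len(p),p.mean(0).round(4),cv2.minEnclosingCircle(p[:,:2].astype(np.float32)),np.percentile(p[:,2],[5,50,95]).round(3))
cv2.imwrite('pics/c6.png',np.hstack([cv2.resize(L[n][0][a:a+120,b:b+120,::-1],None,fx=3.3,fy=3.3,interpolation=cv2.INTER_CUBIC) for n,a,b in(('top',120,170),('side',140,190))]))
go(.678,.122,.217,79)
```

```text
top ring 81 [ 0.5226 -0.0016] r0.0323
   plate ((0.5249712467193604, 0.002068258821964264), (0.15858794748783112, 0.15921750664710999), 86.61506652832031)
side ring 69 [ 0.5251 -0.0022] r0.0291
   plate ((0.5279843807220459, 0.0025840625166893005), (0.16411684453487396, 0.15951916575431824), 86.25482177734375)
side w [294.5 209.5] ell [ 7.7 24.4] z0.016 ell@z [ 0.6727 -0.0038] mean [ 0.6723 -0.0146] circ [ 0.6705 -0.006 ] 0.027
side w [361.5 295.9] ell [25.5 31. ] z0.024 ell@z [ 0.7324 -0.3183] mean [ 0.7187 -0.318 ] circ [ 0.7358 -0.3172] 0.0421
side w [209.9 320.8] ell [15.6 16.5] z0.009 ell@z [ 0.3654 -0.2676] mean [ 0.3656 -0.2673] circ [ 0.3646 -0.2665] 0.0216
side w [249.1 362. ] ell [18.9 19.3] z0.009 ell@z [ 0.427  -0.3896] mean [ 0.4272 -0.3892] circ [ 0.428  -0.3877] 0.0226
top cov 376 [0.5248 0.0028 0.0875] ((0.524930477142334, 0.0029709984082728624), 0.029813840985298157) [0.084 0.087 0.091]
top handle 60 [0.6785 0.1219 0.2239] ((0.678957998752594, 0.12209142744541168), 0.009579485282301903) [0.22  0.224 0.227]
side cov 361 [ 0.5269 -0.0015  0.0878] ((0.5269967317581177, 0.0020298659801483154), 0.031453102827072144) [0.074 0.089 0.092]
side handle 52 [0.6817 0.1184 0.2231] ((0.6824876070022583, 0.12423291802406311), 0.013766818679869175) [0.214 0.225 0.228]
t35.87 pos [ 0.5275 -0.1161  0.2823] yaw-179.9 q [-0.22  0.3   0.14  1.41  0.   -0.22] w0.0850 F [-1.3 -0.5  0.2] ff0.0
  left: shift [-3.775  5.944  1.634] turn [ 0.0000e+00 -5.0000e-03  1.6853e+01]
```

View pics/c6.png

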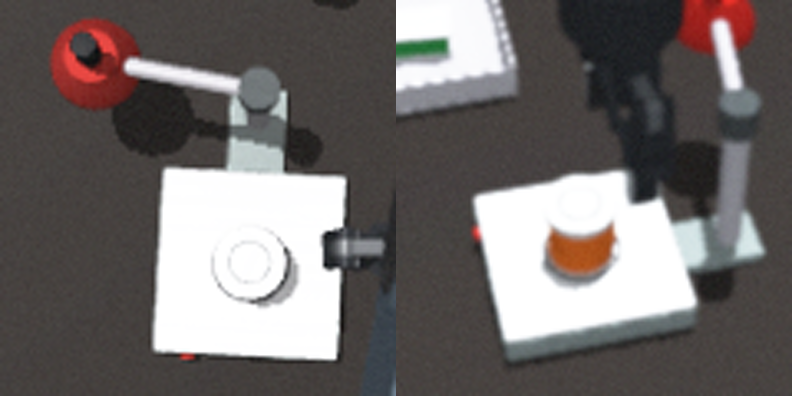

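The stack is neat: the cover top is at 88 mm and centred within about 1 mm. In c6 the lamp handle is at (85,45) in the left view, about (0.679, 0.122). I'll go and grip it.

>>> {"op": "drive_tool", "data": {"steps": [[[0,-0.7,1,0,0,0,1.1],[0,-1.3,2,0,0,0,2.2],[0,-2,3,0,0,0,3.3],[0,-2.6,4,0,0,0,4.4],[0,-3.2,4.9,0,0,0,5.5]]]}}

```text
time_s: 36.28
position: [0.6412, 0.0616, 0.2826]
tool_rot: [0.894, 3.011, 0.0]
contact_force: [1.9, -1.1, 0.6]
width: 0.0854
finger_force: 0.0
```

>>> {"op": "drive_tool", "data": {"steps": [[[0,0,0,0,0,0,1.1],[0,0,0,0,0,0,2.2],[0,0,0,0,0,0,3.3],[0,0,0,0,0,0,4.4],[0,0,0,0,0,0,5.5]]]}}

```text
time_s: 36.7
position: [0.6406, 0.0599, 0.2823]
tool_rot: [-1.712, -2.634, 0.0]
contact_force: [-0.1, -0.3, 0.0]
width: 0.0854
finger_force: 0.0
```

>>> {"op": "drive_tool", "data": {"steps": [[[0,0,0,0,0,0,1.1],[0,0,0,0,0,0,2.2],[0,0,0,0,0,0,3.3],[0,0,0,0,0,0,4.4],[0,0,0,0,0,0,5.5]]]}}

```text
time_s: 37.12
position: [0.6406, 0.0598, 0.2824]
tool_rot: [-2.39, -2.039, -0.0]
contact_force: [-0.1, 0.1, -0.0]
width: 0.0856
finger_force: 0.0
```

>>> {"op": "drive_tool", "data": {"steps": [[[0,0,0,0,0,0,0],[0,0,0,0,0,0,0],[0,0,0,0,0,0,0]]]}}

```text
time_s: 37.37
position: [0.6408, 0.0589, 0.2824]
tool_rot: [-2.381, -2.049, -0.0]
contact_force: [-0.3, -0.6, -0.4]
width: 0.0858
finger_force: 0.0
```

Run:
```python
from h import *
go(.679,.1215,.217,79.8)
```

```text
t37.37 pos [0.6408 0.0589 0.2824] yaw81.4 q [0.09 0.54 0.5  1.53 0.   1.81] w0.0858 F [-0.3 -0.6 -0.4] ff0.0
  left: shift [1.691 0.711 1.636] turn [-0.    -0.001  0.271]
```

>>> {"op": "drive_tool", "data": {"steps": [[[0,0.9,0.4,0,0,0,0.27],[0,1.69,0.71,0,0,0,0.27],[0,1.69,0.71,0,0,0,0.27],[0,1.69,0.71,0,0,0,0.27],[0,1.69,0.71,0,0,0,0.27]]], "grip_force": 25}}

```text
time_s: 37.78
position: [0.6793, 0.1206, 0.2822]
tool_rot: [-2.413, -2.012, 0.001]
contact_force: [-0.4, 1.2, -0.9]
width: 0.0853
finger_force: 0.0
```

>>> {"op": "drive_tool", "data": {"steps": [[[0,0,0,0.6,0,0,0],[0,0,0,1.2,0,0,0],[0,0,0,1.6,0,0,0],[0,0,0,1.6,0,0,0],[0,0,0,1.6,0,0,0]]]}}

```text
time_s: 38.2
position: [0.6787, 0.1195, 0.219]
tool_rot: [-2.415, -2.009, 0.001]
contact_force: [-0.3, -0.5, 0.8]
width: 0.0854
finger_force: 0.0
```

Run:
```python
from h import *
go(.679,.1215,.217,79.8)
```

```text
t38.20 pos [0.6787 0.1195 0.219 ] yaw79.5 q [ 0.17  0.64  0.52  1.45 -0.    1.93] w0.0854 F [-0.3 -0.5  0.8] ff0.0
  left: shift [ 0.049 -0.002  0.049] turn [-0.007  0.003 -0.048]
```

>>> {"op": "drive_tool", "data": {"steps": [[[0.5,0.04,0,0,0,0,0],[0.9,0.04,0,0,0,0,0],[1,0.04,0,0,0,0,0],[1,0.04,0,0,0,0,0],[1,0.04,0,0,0,0,0]]]}}

```text
time_s: 38.62
position: [0.6799, 0.122, 0.2189]
tool_rot: [2.415, 2.009, 0.001]
contact_force: [-0.3, 0.1, 0.1]
width: 0.0255
finger_force: 0.0
```

>>> {"op": "drive_tool", "data": {"steps": [[[1,0,0,0,0,0,0],[1,0,0,0,0,0,0],[1,0,0,0,0,0,0],[1,0,0,0,0,0,0]]]}}

```text
time_s: 38.95
position: [0.6799, 0.122, 0.2188]
tool_rot: [2.415, 2.009, 0.001]
contact_force: [0.6, 0.1, 5.7]
width: 0.019
finger_force: 25.4
```

>>> {"op": "drive_tool", "data": {"steps": [[[1,-0.018,-0.34,0,0,0,-1],[1,-0.071,-0.676,0,0,0,-2],[1,-0.159,-1.004,0,0,0,-3],[1,-0.281,-1.322,0,0,0,-4],[1,-0.435,-1.625,0,0,0,-5]]]}}

```text
time_s: 39.37
position: [0.6126, 0.116, 0.2188]
tool_rot: [1.805, 2.568, -0.0]
contact_force: [6.8, -10.3, 5.3]
width: 0.0191
finger_force: 25.4
```

Run:
```python
from h import *
s=st();p=s['position'][:2]-[.656,-.006];print(np.hypot(*p),np.degrees(np.arctan2(p[1],p[0])))
go(.679,.1215,.217,109.8)
```

```text
0.12953327620884866 109.59719438727741
t39.37 pos [0.6126 0.116  0.2188] yaw109.8 q [ 0.19  0.48  0.25  1.34 -0.    1.41] w0.0191 F [  6.8 -10.3   5.3] ff25.4
  left: shift [-0.434  1.609  0.049] turn [ 0.011  0.018 -0.001]
```

>>> {"op": "drive_tool", "data": {"steps": [[[1,-0.05,-0.34,0,0,0,-1],[1,-0.1,-0.676,0,0,0,-2],[1,-0.19,-1.004,0,0,0,-3],[1,-0.31,-1.322,0,0,0,-4],[1,-0.465,-1.625,0,0,0,-5]]]}}

```text
time_s: 39.78
position: [0.5578, 0.077, 0.2188]
tool_rot: [1.078, 2.948, 0.0]
contact_force: [12.2, -7.4, -0.6]
width: 0.0193
finger_force: 25.0
```

>>> {"op": "drive_tool", "data": {"steps": [[[1,-0.018,-0.34,0,0,0,-1],[1,-0.071,-0.676,0,0,0,-2],[1,-0.159,-1.004,0,0,0,-3],[1,-0.281,-1.322,0,0,0,-4],[1,-0.435,-1.625,0,0,0,-5]]]}}

```text
time_s: 40.2
position: [0.53, 0.016, 0.2189]
tool_rot: [0.279, 3.125, -0.0]
contact_force: [21.4, -2.6, -7.4]
width: 0.0195
finger_force: 24.6
```

>>> {"op": "drive_tool", "data": {"steps": [[[1,0,0,0,0,0,0],[1,0,0,0,0,0,0]]]}}

```text
time_s: 40.37
position: [0.5301, 0.0157, 0.2189]
tool_rot: [0.288, 3.125, -0.001]
contact_force: [12.3, -2.8, -2.8]
width: 0.019
finger_force: 25.8
```

Run:
```python
from h import *
s=st();p=s['position'][:2]-[.656,-.006];print(np.hypot(*p),np.degrees(np.arctan2(p[1],p[0])))
go(.526,.002,.217,176.5)
```

```text
0.1278097932083599 170.20958482506742
t40.37 pos [0.5301 0.0157 0.2189] yaw169.5 q [ 0.03  0.28 -0.04  1.25 -0.    0.21] w0.0190 F [12.3 -2.8 -2.8] ff25.8
  left: shift [ 0.037 -0.356  0.047] turn [-0.002  0.033 -1.169]
```

>>> {"op": "drive_tool", "data": {"steps": [[[1,-0.06,-0.1,0,0,0,-0.3],[1,-0.07,-0.2,0,0,0,-0.6],[1,-0.08,-0.3,0,0,0,-0.9],[1,-0.08,-0.3,0,0,0,-1],[1,-0.08,-0.3,0,0,0,-1]]]}}

```text
time_s: 40.78
position: [0.5289, 0.0039, 0.2188]
tool_rot: [-0.123, -3.138, 0.001]
contact_force: [-8.3, -2.2, 10.9]
width: 0.0194
finger_force: 27.1
```

>>> {"op": "drive_tool", "data": {"steps": [[[1,0,-0.03,0,0,0,0],[1,0,-0.06,0,0,0,0],[1,0,-0.06,0,0,0,0]]]}}

```text
time_s: 41.03
position: [0.5288, 0.0026, 0.2188]
tool_rot: [-0.122, -3.139, -0.003]
contact_force: [-7.5, 7.3, 10.3]
width: 0.019
finger_force: 27.0
```

>>> {"op": "drive_tool", "data": {"steps": [[[1,0,-0.03,0,0,0,0],[1,0,-0.06,0,0,0,0],[1,0,-0.06,0,0,0,0]]]}}

```text
time_s: 41.28
position: [0.5288, 0.0024, 0.2188]
tool_rot: [-0.12, -3.139, -0.01]
contact_force: [-4.2, 25.6, 9.5]
width: 0.0192
finger_force: 27.8
```

At the stop: the force rose to 26 N with no further travel. I'll ease off, release, rise and retreat.

>>> {"op": "drive_tool", "data": {"steps": [[[1,0,0.07,0,0,0,0],[1,0,0.07,0,0,0,0],[0.6,0,0.07,0,0,0,0],[0.3,0,0.07,0,0,0,0],[0,0,0.07,0,0,0,0]]]}}

```text
time_s: 41.7
position: [0.5294, 0.0023, 0.2183]
tool_rot: [-0.123, -3.139, 0.0]
contact_force: [0.6, -0.8, 0.3]
width: 0.0548
finger_force: 0.0
```

>>> {"op": "drive_tool", "data": {"steps": [[[0,0,0,0,0,0,0],[0,0,0,0,0,0,0],[0,0,0,-1,0,0,0],[0,0,0,-2,0,0,0],[0,0,0,-2,0,0,0]]]}}

```text
time_s: 42.12
position: [0.5311, 0.0023, 0.3051]
tool_rot: [0.123, 3.131, 0.001]
contact_force: [2.4, -0.6, 1.7]
width: 0.0855
finger_force: 0.0
```

>>> {"op": "drive_tool", "data": {"steps": [[[0,0.5,-1,0,0,0,0],[0,1,-2,0,0,0,0],[0,1.5,-3,0,0,0,0],[0,2,-4,0,0,0,0],[0,2.5,-5,0,0,0,0]]]}}

```text
time_s: 42.53
position: [0.4207, -0.1774, 0.2985]
tool_rot: [0.122, 3.139, -0.0]
contact_force: [0.8, -0.5, -0.8]
width: 0.0853
finger_force: 0.0
```

Run:
```python
from h import *
L={}
for n in('top','side'):
    im,d=snap(n);W=cloud(n,d);L[n]=(im,W)
    X,Y,Z=np.moveaxis(W,-1,0)
    p=W[(X>.47)&(X<.58)&(abs(Y)<.06)&(Z>.213)&(Z<.24)];c=cv2.minEnclosingCircle(p[:,:2].astype(np.float32))
    print(n,'handle',len(p),c,'stack:',*[np.round(t,4) for t in W[(np.hypot(X-.526,Y)<.05)&(Z>.084)&(Z<.1)].mean(0)])
cv2.imwrite('pics/c7.png',np.hstack([cv2.resize(L[n][0][a:a+150,b:b+150,::-1],None,fx=2.6,fy=2.6,interpolation=cv2.INTER_CUBIC) for n,a,b in(('top',120,170),('side',120,170))]))
```

```text
top handle 54 ((0.5247978568077087, 0.0028336194809526205), 0.00977969728410244) stack: nan nan nan
side handle 64 ((0.5268687605857849, 0.0011980399722233415), 0.010996971279382706) stack: 0.526 -0.0042 0.0895<stdin>:7: RuntimeWarning: Mean of empty slice.
  ret = um.true_divide(
```

View pics/c7.png

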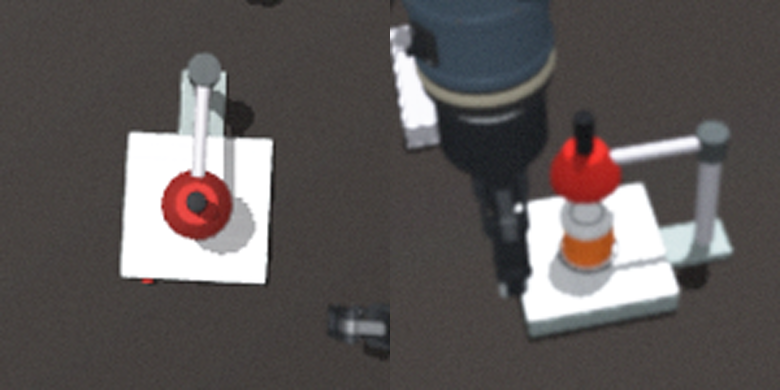

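The lamp is at its stop over the intact stack. The handle reads (0.525, 0.003) in the top view, right over the ring, and the arm is clear. I'll hand in.

```bash
python3 -c "
from cell import env
print(env.finish_job())"
```

```text
the job is handed in; nothing more can be done
None
```

The job is done and handed in at about 43 s: the green block is in the tray, all four orange discs are stacked on the ring mark with the cover on top (within about 2 mm of centre), and the lamp is back at its stop over the stack.

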